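# Weigh out walnuts with the scoop

## Robot

A 6-joint arm with a two-finger parallel gripper is mounted at the origin on a cart in front of the work surface, level with it; the furniture and walls round the work are solid. World frame = base frame: x ahead of the robot, y to its left, z up, the work surface at z = 0. Lengths are in m, angles in rad, forces in N, time in s.
With the tool pointing down it reaches from about 0.4 to 0.925 m from the base axis. Payload 12.5 kg.
Tool frame: the origin (TCP) lies between the finger pads; the fingertips stand 8 mm ahead of it and the grasp point (between the pads) lies 11 mm behind it; z points along the fingers, y is the line along which they close (so a half turn about z gives the same grasp; the last joint's range is limited). The gripper opens to 95 mm and grips with 3 to 60 N. Pads are 20 mm wide; open, the fingers measure 119 mm over their backs; the gripper's body (75 mm by 180 mm) begins 59 mm behind the grasp point.
Start: joints at [1.231, 0.491, 1.559, -0, 1.092, -0.106], TCP at [0.145, 0.608, 0.223] pointing down, gripper open.
Joint ranges: [-3.1, 3.1], [-0.84, 2.19], [0.05, 2.79], [-1.13, 4.28], [0.06, 2.93], [-2.69, 2.69]. Speed limits (rad/s): [2.22, 2.22, 2.79, 3.14, 3.14, 3.14].

## Interface

Orientations are given as a unit quaternion [w, x, y, z].
In Python, from cell import manip gives the robot as it stands.
- The arm moves only by the shell command python3 jog.py FILE [FORCE], which reads ROWS from the file FILE. ROWS is a JSON list of rows, 1 to 10 of them, each of 7 numbers: a rotation vector rx, ry, rz in rad, then dx, dy, dz in m, then the finger opening in m; each row is the pose to reach, as a shift and turn from the pose commanded when the command began, along the tool's axes at that moment; what a row does not reach only later rows make up. A row lasts 1/10 s, in which the tool goes at most 0.05 m and 0.15 rad, less where a joint would pass 70% of its speed; a pose out of reach is approached as far as the arm can. The fingers move at their own pace and stop on an object; FORCE is the grip in N (left out, the last holds). Time passes only in rows, so rows that do not move let the fingers close. It prints the time, the measured TCP pose, the force, the opening and the grip force at its end. Input that does not fit is refused with a message, and nothing moves.
- manip.sense(): the state, without advancing time (a new reading comes with each control period).
- manip.camera(name): name is "scene" or "top" or "wrist"; returns the picture (420x560x3 uint8, blue, green, red); there is no depth.
- manip.calibration(name): a dict with "intrinsics" (3x3 intrinsics, pixels), "rvec" (rotation vector, rad) and "tvec" (3), from world to camera coordinates, as OpenCV has them. Camera axes: x right, y down, z forward; pixel columns grow to the right and rows downward; lengths in m; the calibration is good to about 2 mm. A picture is of the moment at which its call begins: read the wrist's pose just before it. calibration takes no time and is no camera call; for the wrist camera it gives the pose at the moment of the call.
- manip.sign_off(): hands the job in; it is judged then, once.
The state is a dict: "time": time; "q": joint angles; "joint_velocities": joint speeds; "tau": joint torques, N m; "tcp_pos": TCP position; "eef_rot": TCP orientation; "wrist_force": force on the tool from outside, world axes, zero at the start; "torque": the same for the moment, N m; "grip_width": finger opening in m; "gripper_force": force on a finger pad.
Only numpy, scipy, OpenCV 4.12 (cv2) and the standard library are available. Lean on these libraries where they do the work, as an engineer would, in place of code of your own. Each camera call takes 0.05 s, during which the arm holds its last target. There are 200 camera calls.

## Task

Weigh out at least 75 g of walnuts for the cake: use the scoop to carry walnuts from the loaf dish into the pan of the kitchen scale until the pointer has reached the third long tick (75 g) or gone past it. Do not touch the walnuts with the gripper; the rest stay in the dish, with none left in the scoop or spilled on the worktop. Then stand the scoop flat on the worktop again, and leave the other things on the worktop where they are.

Things in the scene. Friction and masses are not known exactly. Their poses are not given: they have to be found in the camera images.
- scoop: aluminium hand scoop with wooden handle, 0.16 kg, loose, standing on its flat underside. Origin: centre of the bowl's underside; x to the open nose, z up. Bowl 89 mm wide (84 at the lip), flat bottom 2.5 mm thick from x = -52 (back wall, 44 mm high) to x = +54 mm (lip, 1 mm); sides 44 mm high, falling over the front 40 mm to 8 mm at the lip. The handle starts at the back wall's top
- scoop_grip (a point): centre of the wooden handle near its middle, (-109.5, 0, 63) mm in the scoop's frame. The handle is a bar 22 mm wide (y), 20 mm thick, 100 mm long, running to -x and rising 22 deg. Take it across its width from above (fingers may lean up to 25 deg to the nose), firmly (80 N or more), or the loaded scoop turns in the fingers. No pose is given while held
- scoop_lip (a point): middle of the lip's lower edge, (54, 0, 0) mm in the scoop's frame
- dish: cream stoneware loaf dish holding the walnuts, fixed. Origin: centre of its underside; x along its length, z up. Inside floor flat, 220 (x) x 105 mm (y), 7 mm above the worktop; rim 60 mm above the worktop; end walls flare out 22 mm from floor to rim, side walls 6 mm; walls 6 mm thick, rim 12 mm wide, a flat lug at each end out to x = +-165 mm
- dish_floor (a point): centre of the dish's inside floor
- scale: dial kitchen scale: pale painted housing 157 x 148 x 83 mm, fixed, with a steel pan on top. Origin: centre of its foot; the sloping dial looks to its -x. The pan's axis is 18 mm to +x of the origin; the pan's rim (outer radius 81 mm) is 152 mm above the worktop when empty. A wall shelf hangs behind it to the left
- scale_pan: the pan itself, sinking with the load; origin on its axis, 7 mm below its inside floor
- pan_floor (a point): centre of the pan's inside floor. The pan is round, 41 mm deep inside, flat to a radius of 45 mm, widening to 78 mm at the rim; its floor is 111 mm above the worktop when empty and sinks 0.1 mm per gram (springy, damped, 21 mm of travel)
- pointer (a joint): pointer of the dial, rad: 0 = straight up (empty), growing clockwise as seen from before the dial, once round (6.283) for 200 g. The dial has a long tick each 25 g and a short one half way between: 75 g is 2.356 rad, the third long tick after the top, down to the right
- walnut_1: walnut in its shell, a slightly egg-shaped nut 39 mm long and 34 mm thick, 17 to 23 g (they differ), loose and able to roll; origin at its centre
- walnut_2: walnut like the others; origin at its centre
- walnut_3: walnut like the others; origin at its centre
- walnut_4: walnut like the others; origin at its centre
- walnut_5: walnut like the others; origin at its centre
- walnut_6: walnut like the others; origin at its centre
- walnut_7: walnut like the others; origin at its centre
- salt_shaker: white salt shaker, 38 mm wide, 78 mm high, standing between dish and scale; bystander, loose, to be left where it is; origin at the centre of its underside
- lemon: lemon, 71 x 53 x 51 mm; bystander, loose, to be left where it is; origin at the centre of its underside
- garlic: garlic bulb, 56 mm; bystander, loose, to be left where it is; origin at the centre of its underside
- teaspoon: steel teaspoon, 138 mm long, lying on the worktop; bystander, loose, to be left where it is; origin at the centre of its underside

How it is judged:
On the way, in this order (a step that is already met when the one before it is completed fails the run):
1. the scoop is lifted clear of the dish with at least one walnut in it (height (world z) of scoop above 0.075 m and ((x of walnut_1 in the frame of scoop between -0.055 and 0.055 m and y of walnut_1 in the frame of scoop between -0.045 and 0.045 m and z of walnut_1 in the frame of scoop between 0.005 and 0.06 m) or (x of walnut_2 in the frame of scoop between -0.055 and 0.055 m and y of walnut_2 in the frame of scoop between -0.045 and 0.045 m and z of walnut_2 in the frame of scoop between 0.005 and 0.06 m) or (x of walnut_3 in the frame of scoop between -0.055 and 0.055 m and y of walnut_3 in the frame of scoop between -0.045 and 0.045 m and z of walnut_3 in the frame of scoop between 0.005 and 0.06 m) or (x of walnut_4 in the frame of scoop between -0.055 and 0.055 m and y of walnut_4 in the frame of scoop between -0.045 and 0.045 m and z of walnut_4 in the frame of scoop between 0.005 and 0.06 m) or (x of walnut_5 in the frame of scoop between -0.055 and 0.055 m and y of walnut_5 in the frame of scoop between -0.045 and 0.045 m and z of walnut_5 in the frame of scoop between 0.005 and 0.06 m) or (x of walnut_6 in the frame of scoop between -0.055 and 0.055 m and y of walnut_6 in the frame of scoop between -0.045 and 0.045 m and z of walnut_6 in the frame of scoop between 0.005 and 0.06 m) or (x of walnut_7 in the frame of scoop between -0.055 and 0.055 m and y of walnut_7 in the frame of scoop between -0.045 and 0.045 m and z of walnut_7 in the frame of scoop between 0.005 and 0.06 m))), for 0.2 s.
2. the pointer shows 75 g or more, with neither scoop nor robot on the scale (value of joint pointer above 2.316 rad and contact force between each of scoop, the arm, the fingers and scale_pan below 0.05 N), for 0.3 s.
At the end, for the whole second after the job is handed in: The pointer stands at 75 g (2.356 rad, less 0.04) or more, every walnut lies in the pan or in the dish, and the scoop stands flat on the worktop (underside within 4 mm of it, tilted under 0.08 rad), let go and still (value of joint pointer above 2.316 rad and height (world z) of scoop below 0.004 m and angle between scoop's own z axis and vertical below 0.08 rad and linear speed of scoop below 0.02 m/s and ((x of walnut_1 in the frame of dish between -0.13 and 0.13 m and y of walnut_1 in the frame of dish between -0.06 and 0.06 m and z of walnut_1 in the frame of dish between 0.012 and 0.09 m) or (horizontal distance between walnut_1 and pan_floor below 0.075 m and z of walnut_1 in the frame of pan_floor between 0.005 and 0.08 m)) and ((x of walnut_2 in the frame of dish between -0.13 and 0.13 m and y of walnut_2 in the frame of dish between -0.06 and 0.06 m and z of walnut_2 in the frame of dish between 0.012 and 0.09 m) or (horizontal distance between walnut_2 and pan_floor below 0.075 m and z of walnut_2 in the frame of pan_floor between 0.005 and 0.08 m)) and ((x of walnut_3 in the frame of dish between -0.13 and 0.13 m and y of walnut_3 in the frame of dish between -0.06 and 0.06 m and z of walnut_3 in the frame of dish between 0.012 and 0.09 m) or (horizontal distance between walnut_3 and pan_floor below 0.075 m and z of walnut_3 in the frame of pan_floor between 0.005 and 0.08 m)) and ((x of walnut_4 in the frame of dish between -0.13 and 0.13 m and y of walnut_4 in the frame of dish between -0.06 and 0.06 m and z of walnut_4 in the frame of dish between 0.012 and 0.09 m) or (horizontal distance between walnut_4 and pan_floor below 0.075 m and z of walnut_4 in the frame of pan_floor between 0.005 and 0.08 m)) and ((x of walnut_5 in the frame of dish between -0.13 and 0.13 m and y of walnut_5 in the frame of dish between -0.06 and 0.06 m and z of walnut_5 in the frame of dish between 0.012 and 0.09 m) or (horizontal distance between walnut_5 and pan_floor below 0.075 m and z of walnut_5 in the frame of pan_floor between 0.005 and 0.08 m)) and ((x of walnut_6 in the frame of dish between -0.13 and 0.13 m and y of walnut_6 in the frame of dish between -0.06 and 0.06 m and z of walnut_6 in the frame of dish between 0.012 and 0.09 m) or (horizontal distance between walnut_6 and pan_floor below 0.075 m and z of walnut_6 in the frame of pan_floor between 0.005 and 0.08 m)) and ((x of walnut_7 in the frame of dish between -0.13 and 0.13 m and y of walnut_7 in the frame of dish between -0.06 and 0.06 m and z of walnut_7 in the frame of dish between 0.012 and 0.09 m) or (horizontal distance between walnut_7 and pan_floor below 0.075 m and z of walnut_7 in the frame of pan_floor between 0.005 and 0.08 m))); the robot touches nothing.
It fails at once if the gripper touches a walnut (contact force between the fingers and walnut_1 above 0.3 N or contact force between the fingers and walnut_2 above 0.3 N or contact force between the fingers and walnut_3 above 0.3 N or contact force between the fingers and walnut_4 above 0.3 N or contact force between the fingers and walnut_5 above 0.3 N or contact force between the fingers and walnut_6 above 0.3 N or contact force between the fingers and walnut_7 above 0.3 N).
It fails at once if a bystander is moved more than 40 mm (distance of any of salt_shaker, lemon, garlic, teaspoon from where it was at the start of the episode above 0.04 m).
It also fails if it takes over 72 s, if anything falls off the work surface, if the arm or the gripper's body presses on something with over 40 N, if the wrist force passes 120 N, or if a joint passes its speed limit or range.

## Working session

There is one attempt and no reset: what is moved stays moved. The work goes in short steps, Python scripts to look and compute and a shell command to move; the robot and the scene stay as the last step left them, time stands still between calls to the robot, and variables do not carry over. Pictures are saved under pics/ and viewed, at most 10 in all, crops included, and the job is handed in when it is done.

```bash
ls; mkdir -p pics
python3 - <<'E'
from cell import manip
import cv2,numpy as np
s=manip.sense();print(s)
a=manip.camera("scene");b=manip.camera("top");c=manip.camera("wrist")
for n,i in zip("abc",(a,b,c)):cv2.imwrite(f"pics/{n}0.png",i)
for n in("scene","top","wrist"):
  k=manip.calibration(n);print(n,k)
E
```

```text
cell.py
jog.py
pics
{'time': 0.0, 'q': array([ 1.23137853e+00,  4.91561876e-01,  1.55949157e+00,  5.83206225e-06,
        1.09170345e+00, -1.05596853e-01]), 'joint_velocities': array([-0.00036189, -0.00021466, -0.0011935 ,  0.00013428, -0.00010198,
        0.00083758]), 'tau': array([-6.05133464e-04, -6.12642932e+01, -2.58177692e+01,  6.91834255e-02,
        4.83019010e-02, -1.19616770e-04]), 'tcp_pos': array([0.14469889, 0.60775547, 0.2220458 ]), 'eef_rot': array([-1.30983683e-04,  1.16645646e-01,  9.93173426e-01, -5.67201354e-04]), 'wrist_force': array([0.26531096, 0.48021426, 0.59244176]), 'torque': array([ 0.01156339, -0.01712284,  0.00225459]), 'gripper_force': 0.0, 'grip_width': 0.09475019299777847}
scene {'intrinsics': array([[511.48416321,   0.        , 270.14298125],
       [  0.        , 511.48416321, 210.93716022],
       [  0.        ,   0.        ,   1.        ]]), 'rvec': array([ 1.07235087, -2.52433789,  0.88148045]), 'tvec': array([0.35580699, 0.34667147, 1.10194948])}
top {'intrinsics': array([[534.77679845,   0.        , 277.52512204],
       [  0.        , 534.77679845, 202.93190885],
       [  0.        ,   0.        ,   1.        ]]), 'rvec': array([ 2.15009744, -2.17685949,  0.11083857]), 'tvec': array([0.00201258, 0.52645567, 1.29423529])}
wrist {'intrinsics': array([[322.52893626,   0.        , 276.01539856],
       [  0.        , 322.52893626, 208.74761056],
       [  0.        ,   0.        ,   1.        ]]), 'rvec': array([-2.27001143, -1.79210374, -0.2729765 ]), 'tvec': array([-0.62461171, -0.03305259,  0.39140683])}
```

View pics/a0.png

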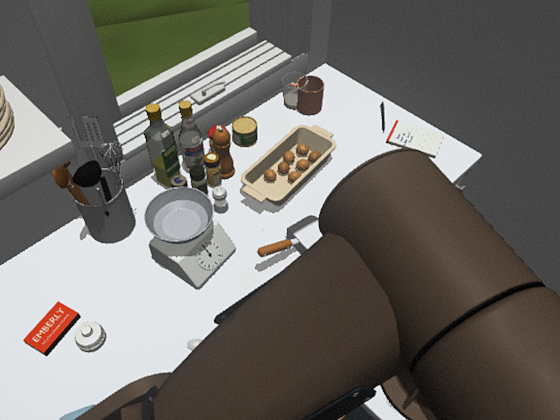

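View pics/b0.png

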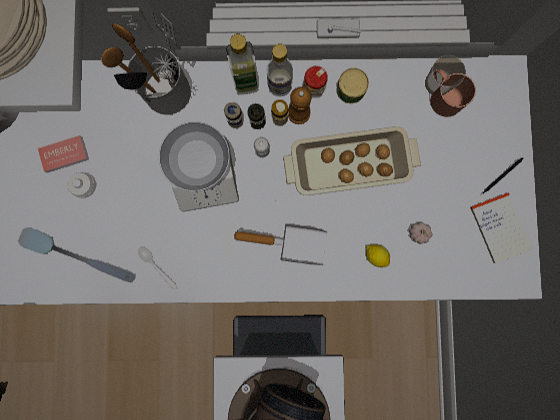

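The scene view shows the scale left of the dish, and the arm hides part of the scoop. In the top view the scoop handle runs (235,237) to (275,240) and the lip is near (326,245), so the nose points to -y. The dish is centred near (352,160) with 7 nuts, the pan is near (196,156) and the salt shaker near (262,146).

```bash
cat > h.py <<'E'
import cv2,numpy as np,pickle
from cell import manip
from scipy.spatial.transform import Rotation as R
def shot(cam,name):
    k=manip.calibration(cam); i=manip.camera(cam); cv2.imwrite(f"pics/{name}.png",i)
    pickle.dump(k,open(f"pics/{name}.pkl","wb")); return i,k
def load(name): return cv2.imread(f"pics/{name}.png"),pickle.load(open(f"pics/{name}.pkl","rb"))
def ray(k,p):
    M=R.from_rotvec(k["rvec"]).as_matrix()
    d=M.T@np.linalg.solve(k["intrinsics"],[p[0],p[1],1.]); return -M.T@k["tvec"],d/np.linalg.norm(d)
def onz(k,p,z):
    o,d=ray(k,p); return o+d*(z-o[2])/d[2]
def tri(k1,p1,k2,p2):
    (a,d),(b,e)=ray(k1,p1),ray(k2,p2)
    t=np.linalg.lstsq(np.c_[d,-e],b-a,rcond=None)[0]
    x,y=a+d*t[0],b+e*t[1]; return (x+y)/2,np.linalg.norm(x-y)
def proj(k,P): return cv2.projectPoints(np.array(P,float).reshape(-1,1,3),k["rvec"],k["tvec"],k["intrinsics"],None)[0].reshape(-1,2)
def pose():
    s=manip.sense(); q=s["eef_rot"]; return s["tcp_pos"],R.from_quat([q[1],q[2],q[3],q[0]])
def delta(pos,rot):
    "rows numbers: rotvec and shift in the tool's axes to reach pos,rot"
    p,r=pose(); return np.round((r.inv()*rot).as_rotvec(),3),np.round(r.inv().apply(np.array(pos)-p),4)
E
python3 - <<'E'
from h import *
for n in("scene","top"): pickle.dump(manip.calibration(n),open(f"pics/{dict(scene='a',top='b')[n]}0.pkl","wb"))
i,k=load("b0"); np.set_printoptions(precision=4,suppress=True)
print("cam",ray(k,(280,210))[0])
for n,p,z in [("lipR",(326,230),0),("lipL",(324,264),0),("back1",(285,224),.044),("back2",(282,262),.044),("hEnd",(235,237),.08),("hgrip",(254,238),.063),("dishc",(352,160),.06),("dl",(286,160),.06),("dr",(419,158),.06),("pan",(196,156),.152),("salt",(262,146),.078),("lemon",(378,256),.03),("garlic",(420,232),.03),("spoon",(145,252),0)]: print(n,onz(k,p,z))
h=cv2.cvtColor(i,cv2.COLOR_BGR2HSV)
for box in [(225,225,55,25),(310,140,90,45)]:
  x,y,w,hh=box; s=h[y:y+hh,x:x+w]; m=((s[...,0]<20)&(s[...,1]>110)).astype(np.uint8)
  n,l,st,c=cv2.connectedComponentsWithStats(m)
  for j in range(1,n):
    if st[j,4]>30: print(st[j,4],c[j]+[x,y],onz(k,c[j]+[x,y],.063 if x<300 else .025))
E
```

```text
cam [ 0.3842 -0.0107  1.3433]
lipR [ 0.4596 -0.1253  0.    ]
lipL [ 0.3748 -0.1184  0.    ]
back1 [ 0.473  -0.0221  0.044 ]
back2 [ 0.3812 -0.0136  0.044 ]
hEnd [0.4412 0.0966 0.08  ]
hgrip [0.4391 0.0526 0.063 ]
dishc [ 0.6258 -0.1871  0.06  ]
dl [ 0.6279 -0.0265  0.06  ]
dr [ 0.6286 -0.35    0.06  ]
pan [0.6223 0.1782 0.152 ]
salt [0.6594 0.031  0.078 ]
lemon [ 0.3929 -0.2482  0.03  ]
garlic [ 0.4502 -0.3529  0.03  ]
spoon [0.4101 0.3291 0.    ]
325 [253.9508 237.6585] [0.4399 0.0527 0.063 ]
152 [362.3816 149.6513] [ 0.6583 -0.2186  0.025 ]
153 [382.5163 151.4183] [ 0.6531 -0.2688  0.025 ]
156 [327.4423 155.0897] [ 0.6456 -0.1308  0.025 ]
150 [346.5067 157.1267] [ 0.6398 -0.1784  0.025 ]
148 [365.4392 168.9257] [ 0.6093 -0.2248  0.025 ]
150 [384.44   169.3933] [ 0.6075 -0.2721  0.025 ]
158 [345.7785 175.557 ] [ 0.5932 -0.1753  0.025 ]
```

```bash
cat >> h.py <<'E'
def tool(nose_yaw,lean=0,roll=0):
    """tool orientation with tool x = -nose; lean>0: scoop nose-down (fingers point back), rad"""
    n=np.array([np.cos(nose_yaw),np.sin(nose_yaw),0]); 
    X=-n; Z=np.array([0,0,-1.]); Y=np.cross(Z,X)
    return R.from_matrix(np.c_[X,Y,Z])*R.from_rotvec([0,-lean,0]) if lean else R.from_matrix(np.c_[X,Y,Z])
E
python3 - <<'E'
from h import *
p,r=pose(); k=manip.calibration("wrist"); o,d=ray(k,(280,210)); print("cam in tool",r.inv().apply(o-p),r.inv().apply(d))
t=tool(np.deg2rad(-96)); print(t.as_matrix()); print(delta((.46,.0,.28),t)); print(t.apply([0,0,1]), tool(-1.6,.3).apply([0,0,1]))
E
```

```text
cam in tool [ 0.08460574 -0.0004084  -0.16146702] [-0.30122183  0.01325041  0.95346203]
[[ 0.10452846  0.9945219   0.        ]
 [ 0.9945219  -0.10452846  0.        ]
 [ 0.          0.         -1.        ]]
(array([-1.000e-03,  1.000e-03,  1.442e+00]), array([-0.4475, -0.5183, -0.0574]))
[ 0.  0. -1.] [-0.00862905 -0.2953942  -0.95533649]
```

```bash
sed -i 's/\[0,-lean,0\]/[0,lean,0]/' h.py
T='';echo '[[0, 0, 0.1, -0.03, -0.035, -0.02, 0.09], [0, 0, 0.2, -0.06, -0.07, -0.04, 0.09], [0, 0, 0.3, -0.09, -0.105, -0.057, 0.09], [0, 0, 0.4, -0.12, -0.14, -0.057, 0.09], [0, 0, 0.5, -0.15, -0.175, -0.057, 0.09], [0, 0, 0.6, -0.18, -0.21, -0.057, 0.09], [0, 0, 0.7, -0.21, -0.245, -0.057, 0.09], [0, 0, 0.8, -0.24, -0.28, -0.057, 0.09], [0, 0, 0.9, -0.27, -0.315, -0.057, 0.09], [0, 0, 1.0, -0.30, -0.35, -0.057, 0.09]]' > mv.in && python3 jog.py mv.in
python3 -c "
from h import *
print(delta((.46,.0,.28),tool(np.deg2rad(-96))))"
```

```text
time: 1.15
tcp_pos: [0.3559, 0.1963, 0.2797]
eef_rot: [0.0, 0.58, 0.815, 0.0]
wrist_force: [0.7, -0.1, -0.1]
grip_width: 0.0898
gripper_force: 0.0
(array([ 0.   , -0.   ,  0.438]), array([-0.2195,  0.0342, -0.0003]))
```

```bash
echo '[[0, 0, 0.1, -0.045, 0.007, 0, 0.09], [0, 0, 0.2, -0.09, 0.014, 0, 0.09], [0, 0, 0.3, -0.135, 0.02, 0, 0.09], [0, 0, 0.4, -0.18, 0.03, 0, 0.09], [0, 0, 0.438, -0.22, 0.034, 0, 0.09], [0, 0, 0.438, -0.22, 0.034, 0, 0.09], [0, 0, 0.438, -0.22, 0.034, 0, 0.09]]' > mv.in && python3 jog.py mv.in
python3 -c "
from h import *
shot('wrist','w1');shot('scene','a1')
"
```

```text
time: 1.85
tcp_pos: [0.4602, 0.0012, 0.2792]
eef_rot: [-0.0, 0.742, 0.67, -0.0]
wrist_force: [-0.4, 0.6, 0.7]
grip_width: 0.09
gripper_force: 0.0
```

View pics/w1.png

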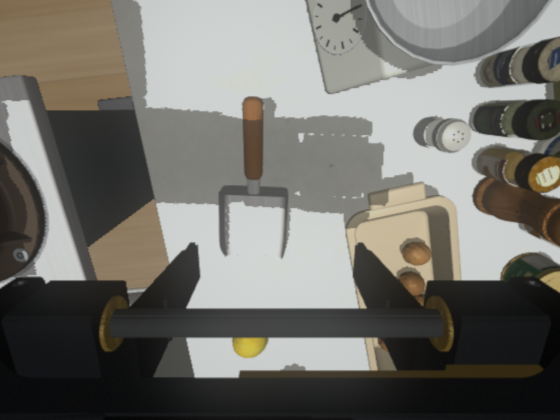

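View pics/a1.png

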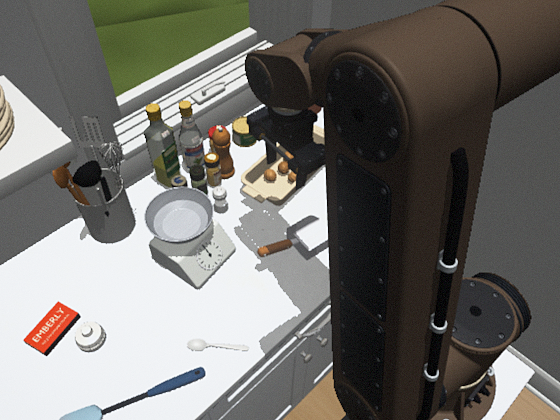

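The wrist view shows the scoop handle from (253,97) to (253,180) and the bowl corners near (226,188), (288,190), (222,257) and (284,257). The scene view shows the handle near (260,250)–(291,241), and the dial reads up, so the scale is empty.

Run:
```python
from h import *
np.set_printoptions(precision=4,suppress=True)
def handle(n,box):
  i,k=load(n); x,y,w,h=box; s=cv2.cvtColor(i,cv2.COLOR_BGR2HSV)[y:y+h,x:x+w]
  m=((s[...,0]<20)&(s[...,1]>110)).astype(np.uint8); nn,l,st,c=cv2.connectedComponentsWithStats(m)
  j=1+np.argmax(st[1:,4]); q=np.argwhere(l==j)[:,::-1]+[x,y]; mu=q.mean(0); d=np.linalg.svd(q-mu,full_matrices=False)[2][0]
  t=(q-mu)@d; e=np.array([mu+d*t.min(),mu+d*t.max()]); return k,mu,e
kw,mw,ew=handle("w1",(230,80,50,110)); kb,mb,eb=handle("b0",(225,225,55,25)); ka,ma,ea=handle("a1",(250,225,50,40))
print(mw,ew,mb,eb,ma,ea)
ew=ew[np.argsort(ew[:,1])];eb=eb[np.argsort(eb[:,0])];ea=ea[np.argsort(ea[:,0])]
print("wb mid",tri(kw,mw,kb,mb),"wa",tri(kw,mw,ka,ma))
for a,b,c in zip(ew,eb,ea): print("end",tri(kw,a,kb,b),tri(kw,a,ka,c))
P=onz(kw,ew[0],.08);Q=onz(kw,ew[1],.05);print("axis wrist",P,Q,np.rad2deg(np.arctan2(*(Q-P)[[1,0]])))
for a in[(226,188),(288,190)]:print("back",onz(kw,a,.044))
for a in[(221,257),(284,257)]:print("lip",onz(kw,a,.005))
```

```text
[251.9569 109.9815] [[251.6035  99.874 ]
 [252.3105 120.094 ]] [253.9508 237.6585] [[234.7288 234.8688]
 [273.3663 240.4762]] [272.4316 246.7947] [[290.1306 240.5398]
 [257.967  251.9066]]
wb mid (array([ 0.439 ,  0.0723, -0.0468]), np.float64(0.030427507629352923)) wa (array([0.4374, 0.0786, 0.0949]), np.float64(0.01961435597062514))
end (array([0.4452, 0.0955, 0.1013]), np.float64(0.000233836489080802)) (array([0.4462, 0.0987, 0.0868]), np.float64(0.0067351842596353))
end (array([ 0.4317,  0.0392, -0.1853]), np.float64(0.06252233812480122)) (array([0.4259, 0.0564, 0.1081]), np.float64(0.05372481012954857))
axis wrist [0.4436 0.0963 0.08  ] [0.4395 0.0749 0.05  ] -100.9103668868488
back [ 0.3956 -0.004   0.044 ]
back [ 0.4733 -0.0146  0.044 ]
lip [ 0.3654 -0.1161  0.005 ]
lip [ 0.4584 -0.1256  0.005 ]
```

Run:
```python
from h import *
np.set_printoptions(precision=4,suppress=True)
def handle(n,box,sat):
  i,k=load(n); x,y,w,h=box; s=cv2.cvtColor(i,cv2.COLOR_BGR2HSV)[y:y+h,x:x+w]
  m=(((s[...,0]<22)|(s[...,0]>170))&(s[...,1]>sat)&(s[...,2]>15)).astype(np.uint8); nn,l,st,c=cv2.connectedComponentsWithStats(m)
  j=1+np.argmax(st[1:,4]); q=np.argwhere(l==j)[:,::-1]+[x,y]; mu=q.mean(0); d=np.linalg.svd(q-mu,full_matrices=False)[2][0]
  t=(q-mu)@d; e=np.array([mu+d*t.min(),mu+d*t.max()]); return k,e[np.argsort(e@[1,0] if n!="w1" else e@[0,1])]
kw,ew=handle("w1",(230,80,50,110),90); kb,eb=handle("b0",(225,225,55,25),90); ka,ea=handle("a1",(250,225,50,40),90)
print(ew,eb,ea)
for a,b,c in zip(ew,eb,ea): print("end",tri(kw,a,kb,b),tri(kw,a,ka,c))
for a,b in[(kw,ew),(kb,eb)]:
  P=onz(a,b[0],.083);Q=onz(a,b[1],.046);print("axis",P,Q,np.rad2deg(np.arctan2(*(Q-P)[[1,0]])))
# bowl in w1, enlarged crop
i,_=load("w1");cv2.imwrite("pics/c1.png",cv2.resize(i[170:270,200:310],None,fx=5,fy=5,interpolation=cv2.INTER_CUBIC))
```

```text
[[252.1475  97.9474]
 [253.1641 178.036 ]] [[234.7429 234.8041]
 [273.3833 240.3098]] [[257.6929 252.044 ]
 [290.5181 241.4998]]
end (array([0.4455, 0.097 , 0.0916]), np.float64(0.001638738420439459)) (array([0.4467, 0.1   , 0.087 ]), np.float64(0.005482262139566218))
end (array([0.4328, 0.0068, 0.0534]), np.float64(0.0012514645169447668)) (array([0.4325, 0.0074, 0.0527]), np.float64(0.000992365093207775))
axis [0.4446 0.0981 0.083 ] [0.4316 0.0056 0.046 ] -98.04390283085851
axis [0.4463 0.097  0.083 ] [0.4336 0.0065 0.046 ] -97.97066542107117
```

View pics/c1.png

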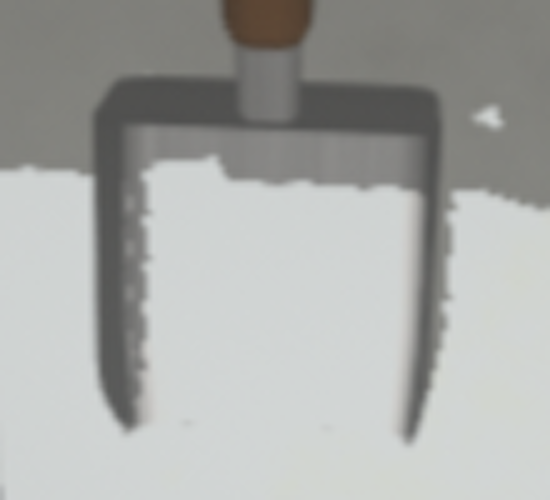

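Run:
```python
from h import *
np.set_printoptions(precision=4,suppress=True)
_,kw=load("w1");ib,kb=load("b0");ia,ka=load("a0")
y=np.deg2rad(-98);n=np.array([np.cos(y),np.sin(y),0]);l=np.array([-n[1],n[0],0])
o=np.array([.439,.0525,0])+.1095*n
P=[o+n*a+l*b+[0,0,c] for a,b,c in[(.054,.042,.008),(.054,-.042,.008),(-.052,.0445,.044),(-.052,-.0445,.044),(-.1095,0,.063)]]
print(o,proj(kw,P)-[200,170],(proj(kw,P)-[200,170])*5,proj(kb,P))
# dish: cream mask in top and scene
for nm,i,k in(("b",ib,kb),("a",ia,ka)):
  h=cv2.cvtColor(i,cv2.COLOR_BGR2HSV); m=((h[...,0]>8)&(h[...,0]<32)&(h[...,1]>25)&(h[...,1]<140)&(h[...,2]>110)).astype(np.uint8)
  m=cv2.morphologyEx(m,cv2.MORPH_CLOSE,np.ones((5,5)))
  nn,L,st,c=cv2.connectedComponentsWithStats(m); 
  x0,y0,x1,y1=(280,120,425,200) if nm=="b" else (235,120,345,210)
  m[:]= np.where(np.isin(L,[j for j in range(1,nn) if x0-5<c[j,0]<x1+5 and y0-5<c[j,1]<y1+5 and st[j,4]>200]),1,0)
  pts=np.argwhere(m)[:,::-1].astype(np.float32)
  if len(pts):
    hull=cv2.convexHull(pts)[:,0]; print(nm,st[:, :][1:][st[1:,4]>200][:5],cv2.minAreaRect(hull)); print(cv2.approxPolyDP(hull[:,None],2,True)[:,0].tolist())
    if nm=="b":
      q=np.array([onz(k,p,.06)[:2] for p in hull],np.float32); r=cv2.minAreaRect(q); print(r)
# pan: bluish-grey disc in top
i=ib; g=cv2.GaussianBlur(cv2.cvtColor(i,cv2.COLOR_BGR2GRAY),(5,5),1)
c=cv2.HoughCircles(g,cv2.HOUGH_GRADIENT,1.5,50,param1=80,param2=30,minRadius=30,maxRadius=40);print("pan",c)
```

```text
[ 0.4238 -0.0559  0.    ] [[ 82.9703  81.521 ]
 [ 25.6228  79.5382]
 [ 89.0871  16.8433]
 [ 18.4747  14.2793]
 [ 53.4973 -29.3857]] [[ 414.8515  407.6048]
 [ 128.1142  397.6909]
 [ 445.4354   84.2167]
 [  92.3734   71.3967]
 [ 267.4866 -146.9286]] [[322.2683 230.5697]
 [318.2582 264.163 ]
 [280.2612 223.1959]
 [275.5945 259.6711]
 [254.0492 238.0217]]
b [[   0    0   45   78 2487]
 [ 339   67   30   30  689]
 [ 441   89   24   19  249]
 [ 284  127  137   68 4716]
 [ 412  223   20   19  255]] ((351.6839904785156, 160.46163940429688), (56.433006286621094, 134.72142028808594), 82.303955078125)
[[420.0, 164.0], [411.0, 177.0], [403.0, 182.0], [303.0, 194.0], [287.0, 182.0], [284.0, 156.0], [293.0, 143.0], [300.0, 139.0], [400.0, 127.0], [416.0, 140.0]]
((0.6249368786811829, -0.18617458641529083), (0.13892491161823273, 0.3276533782482147), 6.9663615226745605)
a [[   0   85   14   63  546]
 [ 232  116   25   18  346]
 [ 241  125   95   78 3418]] ((279.79669189453125, 162.48043823242188), (105.1273422241211, 83.55079650878906), 7.539444923400879)
[[335.0, 146.0], [281.0, 199.0], [260.0, 202.0], [242.0, 190.0], [232.0, 123.0], [240.0, 116.0], [315.0, 125.0], [332.0, 134.0]]
pan [[[191.25 156.75  32.55]
  [  6.75  17.25  35.85]]]
```

Run:
```python
from h import *
np.set_printoptions(precision=4,suppress=True)
print(delta((.4378,.0435,.055),tool(np.deg2rad(-98))))
_,kb=load("b0");_,ka=load("a0")
t=np.linspace(0,2*np.pi,8,endpoint=False)
C=onz(kb,(195.5,156),.152);print(C)
P=[C+.081*np.array([np.cos(a),np.sin(a),0]) for a in t]
print(proj(kb,P).round(),proj(ka,P).round())
print("lug",tri(kb,(286,169),ka,(251,197)))
```

```text
(array([-0.  , -0.  ,  0.04]), array([ 0.0387, -0.0259,  0.2246]))
[0.6223 0.1793 0.152 ]
[[196. 121.]
 [170. 132.]
 [160. 156.]
 [170. 181.]
 [195. 191.]
 [221. 181.]
 [231. 156.]
 [221. 131.]] [[161. 192.]
 [147. 210.]
 [153. 230.]
 [177. 239.]
 [204. 231.]
 [216. 211.]
 [209. 192.]
 [186. 184.]]
lug (array([ 0.6099, -0.0254,  0.0425]), np.float64(0.003162685955018866))
```

```bash
echo '[[0, 0, 0.04, 0.02, -0.013, 0.04, 0.08], [0, 0, 0.04, 0.0387, -0.026, 0.08, 0.08], [0, 0, 0.04, 0.0387, -0.026, 0.12, 0.08], [0, 0, 0.04, 0.0387, -0.026, 0.16, 0.08], [0, 0, 0.04, 0.0387, -0.026, 0.20, 0.08], [0, 0, 0.04, 0.0387, -0.026, 0.2246, 0.08], [0, 0, 0.04, 0.0387, -0.026, 0.2246, 0.08], [0, 0, 0.04, 0.0387, -0.026, 0.2246, 0.0], [0, 0, 0.04, 0.0387, -0.026, 0.2246, 0.0], [0, 0, 0.04, 0.0387, -0.026, 0.2246, 0.0]]' > mv.in && python3 jog.py mv.in 60
echo '[[0, 0, 0, 0, 0, 0, 0], [0, 0, 0, 0, 0, 0, 0], [0, 0, 0, 0, 0, 0, 0], [0, 0, 0, 0, 0, 0, 0]]' > mv.in && python3 jog.py mv.in 90
```

```text
time: 2.95
tcp_pos: [0.439, 0.043, 0.0564]
eef_rot: [0.001, 0.755, 0.656, 0.001]
wrist_force: [-0.8, 0.1, 0.6]
grip_width: 0.0612
gripper_force: 0.0
time: 3.35
tcp_pos: [0.4385, 0.0427, 0.0551]
eef_rot: [0.0, 0.755, 0.655, 0.0]
wrist_force: [0.8, 0.1, -0.4]
grip_width: 0.0294
gripper_force: 0.0
```

```bash
echo '[[0, 0, 0, 0, 0, 0, 0], [0, 0, 0, 0, 0, 0, 0], [0, 0, 0, 0, 0, 0, 0], [0, 0, 0, 0, 0, 0, 0], [0, 0, 0, 0, 0, 0, 0]]' > mv.in && python3 jog.py mv.in 90
```

```text
time: 3.85
tcp_pos: [0.4384, 0.0428, 0.055]
eef_rot: [-0.0, 0.755, 0.656, 0.0]
wrist_force: [-0.8, -0.3, 0.7]
grip_width: 0.0215
gripper_force: 60.0
```

```bash
cat >> h.py <<'E'
OFF=np.array([-.109,0,.055]); LIP=np.array([-.163,0,.055])
DC=np.array([.625,-.186,0]); DY=np.deg2rad(-83); U=np.array([np.cos(DY),np.sin(DY),0]); V=np.array([-U[1],U[0],0])
def scoop(lip,yaw,pitch):
    "TCP pose putting the lip's lower edge at lip, nose-down pitch in deg"
    r=tool(yaw,np.deg2rad(pitch)); return np.array(lip)-r.apply(LIP),r
def dish(u,z,pitch,v=0): return scoop(DC+U*u+V*v+[0,0,z],DY,pitch)
def plan(wps):
    "wps relative to the pose now: print row numbers, absolute tcp"
    np.set_printoptions(precision=3,suppress=True)
    for p,r in wps:
        a,b=delta(p,r); print(*a,*b,"| tcp",p,"n",round(np.linalg.norm(a)/.15,1),round(np.linalg.norm(b)/.05,1))
E
python3 - <<'E'
from h import *
p,r=pose()
plan([(p+[0,0,.15],r),dish(-.075,.12,45),dish(-.075,.01,45)])
_,kb=load("b0")
for q,z in[((301,100),.14),((280,110),.08),((262,146),.078)]:print(onz(kb,q,z))
E
```

```text
0.0 0.0 0.0 0.0 -0.0 -0.15 | tcp [0.438 0.043 0.205] n 0.0 3.0
0.103 0.781 -0.25 -0.0541 0.1775 -0.2192 | tcp [ 0.607 -0.036  0.274] n 5.5 5.7
0.103 0.781 -0.25 -0.0541 0.1775 -0.1092 | tcp [ 0.607 -0.036  0.164] n 5.5 4.3
[ 0.753 -0.062  0.14 ]
[ 0.747 -0.013  0.08 ]
[0.659 0.031 0.078]
```

```bash
echo '[[0, 0, 0, 0, 0, -0.04, 0], [0, 0, 0, 0, 0, -0.08, 0], [0, 0, 0, 0, 0, -0.13, 0], [0, 0, 0, 0, 0, -0.17, 0], [0.02, 0.13, -0.04, -0.01, 0.03, -0.20, 0], [0.034, 0.26, -0.083, -0.018, 0.06, -0.21, 0], [0.05, 0.39, -0.125, -0.027, 0.09, -0.219, 0], [0.069, 0.52, -0.167, -0.036, 0.12, -0.219, 0], [0.086, 0.65, -0.208, -0.045, 0.15, -0.219, 0], [0.103, 0.781, -0.25, -0.0541, 0.1775, -0.2192, 0]]' > mv.in && python3 jog.py mv.in
echo '[[0, 0, 0, 0, 0, 0, 0], [0, 0, 0, 0, 0, 0, 0]]' > mv.in && python3 jog.py mv.in
python3 - <<'E'
from h import *
i,k=shot("wrist","w2"); shot("top","b2"); shot("scene","a2")
plan([dish(-.075,.12,45),dish(-.075,.01,45)])
E
```

```text
time: 4.85
tcp_pos: [0.6076, -0.037, 0.2743]
eef_rot: [-0.288, 0.611, 0.692, 0.256]
wrist_force: [1.2, 1.0, -1.1]
grip_width: 0.0215
gripper_force: 60.0
time: 5.05
tcp_pos: [0.6066, -0.0364, 0.2725]
eef_rot: [-0.287, 0.613, 0.691, 0.253]
wrist_force: [-0.4, 0.6, -0.4]
grip_width: 0.0216
gripper_force: 60.0
0.0 0.001 0.002 -0.0013 0.0004 -0.0 | tcp [ 0.607 -0.036  0.274] n 0.0 0.0
0.0 0.001 0.002 -0.079 0.0003 0.0779 | tcp [ 0.607 -0.036  0.164] n 0.0 2.2
```

View pics/w2.png

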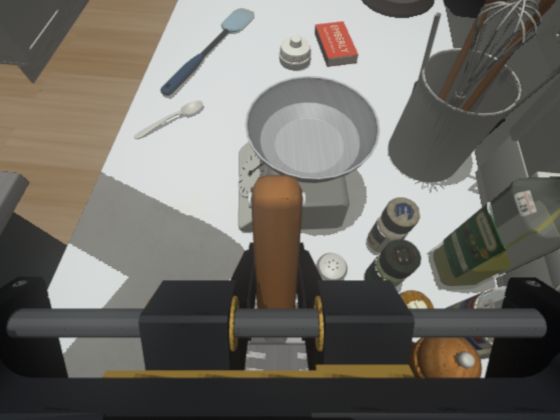

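The scoop is gripped with its handle centred at (275,230), and the pan and salt shaker (332,266) are clear. Next I'll lower it into the dish.

```bash
echo '[[0, 0.001, 0.002, -0.02, 0, 0.02, 0], [0, 0.001, 0.002, -0.04, 0, 0.04, 0], [0, 0.001, 0.002, -0.06, 0, 0.06, 0], [0, 0.001, 0.002, -0.072, 0, 0.071, 0], [0, 0.001, 0.002, -0.079, 0, 0.078, 0], [0, 0.001, 0.002, -0.079, 0, 0.078, 0]]' > mv.in && python3 jog.py mv.in
python3 - <<'E'
from h import *
plan([dish(-.06,.009,41),dish(-.045,.009,36),dish(-.02,.009,28),dish(0,.009,22),dish(.015,.009,18)])
E
```

```text
time: 5.8
tcp_pos: [0.6066, -0.036, 0.1634]
eef_rot: [-0.287, 0.612, 0.691, 0.254]
wrist_force: [-0.7, -0.5, -0.9]
grip_width: 0.0216
gripper_force: 60.0
-0.0 -0.071 -0.001 -0.0071 -0.0 0.0012 | tcp [ 0.607 -0.04   0.157] n 0.5 0.1
-0.0 -0.159 -0.001 -0.0146 -0.0 0.0053 | tcp [ 0.607 -0.043  0.149] n 1.1 0.3
-0.0 -0.298 -0.001 -0.0299 0.0 0.0114 | tcp [ 0.608 -0.049  0.134] n 2.0 0.6
-0.0 -0.403 -0.001 -0.0445 0.0 0.0153 | tcp [ 0.609 -0.056  0.121] n 2.7 0.9
-0.0 -0.473 -0.001 -0.0564 0.0 0.0166 | tcp [ 0.61  -0.064  0.112] n 3.2 1.2
```

```bash
echo '[[0, -0.071, 0, -0.007, 0, 0.001, 0], [0, -0.115, 0, -0.011, 0, 0.0033, 0], [0, -0.159, 0, -0.0146, 0, 0.0053, 0], [0, -0.205, 0, -0.02, 0, 0.0073, 0], [0, -0.25, 0, -0.025, 0, 0.0094, 0], [0, -0.298, 0, -0.03, 0, 0.0114, 0], [0, -0.35, 0, -0.037, 0, 0.0134, 0], [0, -0.403, 0, -0.0445, 0, 0.0153, 0], [0, -0.44, 0, -0.05, 0, 0.016, 0], [0, -0.473, 0, -0.0564, 0, 0.0166, 0]]' > mv.in && python3 jog.py mv.in
python3 - <<'E'
from h import *
shot("top","b3")
plan([dish(.03,.009,14),dish(.045,.009,12),dish(.06,.009,10),dish(.075,.009,9),dish(.09,.009,8),dish(.10,.009,8)])
E
```

```text
time: 6.8
tcp_pos: [0.6104, -0.0643, 0.1124]
eef_rot: [-0.116, 0.655, 0.74, 0.103]
wrist_force: [-1.0, -0.3, -2.3]
grip_width: 0.0217
gripper_force: 60.0
-0.0 -0.065 -0.001 -0.0102 -0.0001 0.007 | tcp [ 0.611 -0.072  0.102] n 0.4 0.2
-0.0 -0.1 -0.001 -0.023 -0.0001 0.0083 | tcp [ 0.612 -0.084  0.097] n 0.7 0.5
-0.0 -0.135 -0.001 -0.0361 -0.0001 0.0096 | tcp [ 0.614 -0.096  0.091] n 0.9 0.7
-0.0 -0.153 -0.001 -0.0498 -0.0001 0.008 | tcp [ 0.616 -0.109  0.089] n 1.0 1.0
-0.0 -0.17 -0.001 -0.0636 -0.0 0.0064 | tcp [ 0.617 -0.123  0.086] n 1.1 1.3
-0.0 -0.17 -0.001 -0.0731 -0.0 0.0033 | tcp [ 0.618 -0.133  0.086] n 1.1 1.5
```

```bash
echo '[[0, -0.033, 0, -0.005, 0, 0.0035, 0], [0, -0.065, 0, -0.01, 0, 0.007, 0], [0, -0.083, 0, -0.0166, 0, 0.0077, 0], [0, -0.1, 0, -0.023, 0, 0.0083, 0], [0, -0.118, 0, -0.03, 0, 0.009, 0], [0, -0.135, 0, -0.036, 0, 0.0096, 0], [0, -0.144, 0, -0.043, 0, 0.0088, 0], [0, -0.153, 0, -0.05, 0, 0.008, 0], [0, -0.153, 0, -0.05, 0, 0.008, 0]]' > mv.in && python3 jog.py mv.in
python3 - <<'E'
from h import *
i,_=shot("top","b4");i2,_=shot("scene","a4")
c=lambda im,y0,y1,x0,x1:cv2.resize(im[y0:y1,x0:x1],(520,300),interpolation=cv2.INTER_CUBIC)
cv2.imwrite("pics/c4.png",np.vstack([c(i,120,210,270,426),c(i2,110,206,190,356)]))
E
```

```text
time: 7.75
tcp_pos: [0.6156, -0.11, 0.0884]
eef_rot: [-0.06, 0.661, 0.746, 0.053]
wrist_force: [-0.3, 1.4, -2.1]
grip_width: 0.0218
gripper_force: 60.0
```

View pics/c4.png

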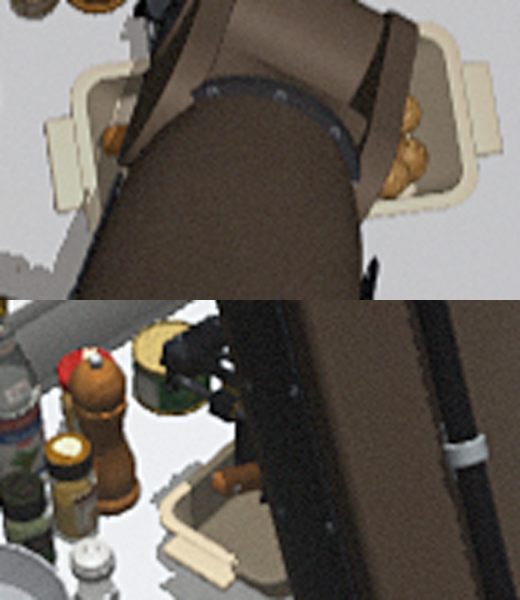

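Run:
```python
from h import *
plan([dish(.085,.009,8),dish(.096,.009,8),dish(.104,.012,4),dish(.110,.020,-2),dish(.117,.032,-8),dish(.122,.045,-14),dish(.118,.065,-19),dish(.11,.10,-22),dish(.10,.15,-22),dish(.09,.19,-22)])
```

```text
-0.001 -0.021 -0.002 -0.0089 0.0001 0.0009 | tcp [ 0.617 -0.118  0.086] n 0.1 0.2
-0.001 -0.021 -0.002 -0.0197 0.0001 -0.0008 | tcp [ 0.618 -0.129  0.086] n 0.1 0.4
-0.001 -0.091 -0.002 -0.0239 0.0002 0.0065 | tcp [ 0.618 -0.132  0.078] n 0.6 0.5
-0.001 -0.196 -0.002 -0.0253 0.0002 0.0154 | tcp [ 0.618 -0.132  0.069] n 1.3 0.6
-0.001 -0.3 -0.001 -0.0289 0.0002 0.0203 | tcp [ 0.619 -0.134  0.064] n 2.0 0.7
-0.001 -0.405 -0.001 -0.0323 0.0002 0.0247 | tcp [ 0.619 -0.137  0.059] n 2.7 0.8
-0.001 -0.492 -0.001 -0.027 0.0002 0.0205 | tcp [ 0.618 -0.132  0.064] n 3.3 0.7
-0.001 -0.545 -0.001 -0.0152 0.0001 -0.0039 | tcp [ 0.617 -0.125  0.09 ] n 3.6 0.3
-0.001 -0.545 -0.001 0.0027 0.0001 -0.0517 | tcp [ 0.616 -0.115  0.14 ] n 3.6 1.0
-0.001 -0.545 -0.001 0.019 0.0 -0.0896 | tcp [ 0.615 -0.105  0.18 ] n 3.6 1.8
```

```bash
echo '[[0, -0.021, 0, -0.009, 0, 0.001, 0], [0, -0.021, 0, -0.0145, 0, 0, 0], [0, -0.021, 0, -0.0197, 0, -0.0008, 0], [0, -0.055, 0, -0.022, 0, 0.003, 0], [0, -0.091, 0, -0.024, 0, 0.0065, 0], [0, -0.143, 0, -0.0246, 0, 0.011, 0], [0, -0.196, 0, -0.0253, 0, 0.0154, 0], [0, -0.25, 0, -0.027, 0, 0.018, 0], [0, -0.3, 0, -0.029, 0, 0.0203, 0], [0, -0.405, 0, -0.0323, 0, 0.0247, 0]]' > mv.in && python3 jog.py mv.in
python3 - <<'E'
from h import *
plan([dish(.118,.065,-19),dish(.11,.10,-22),dish(.10,.15,-22),dish(.09,.19,-22)])
E
```

```text
time: 8.85
tcp_pos: [0.6194, -0.1381, 0.0594]
eef_rot: [0.093, 0.658, 0.742, -0.081]
wrist_force: [0.8, -0.5, -3.8]
grip_width: 0.0219
gripper_force: 60.0
0.0 -0.085 -0.003 0.0045 -0.0003 -0.0058 | tcp [ 0.618 -0.132  0.064] n 0.6 0.1
0.0 -0.137 -0.003 0.0056 -0.0003 -0.0329 | tcp [ 0.617 -0.125  0.09 ] n 0.9 0.7
0.0 -0.137 -0.003 0.0031 -0.0003 -0.0838 | tcp [ 0.616 -0.115  0.14 ] n 0.9 1.7
0.0 -0.137 -0.003 0.003 -0.0003 -0.1251 | tcp [ 0.615 -0.105  0.18 ] n 0.9 2.5
```

```bash
echo '[[0, -0.045, 0, 0.002, 0, -0.003, 0], [0, -0.085, 0, 0.0045, 0, -0.006, 0], [0, -0.12, 0, 0.0056, 0, -0.018, 0], [0, -0.137, 0, 0.0056, 0, -0.033, 0], [0, -0.137, 0, 0.005, 0, -0.055, 0], [0, -0.137, 0, 0.003, 0, -0.084, 0], [0, -0.137, 0, 0.003, 0, -0.11, 0], [0, -0.137, 0, 0.003, 0, -0.125, 0], [0, -0.137, 0, 0.003, 0, -0.125, 0], [0, -0.137, 0, 0.003, 0, -0.125, 0]]' > mv.in && python3 jog.py mv.in
echo '[[0, 0, 0, 0, 0, 0, 0], [0, 0, 0, 0, 0, 0, 0], [0, 0, 0, 0, 0, 0, 0]]' > mv.in && python3 jog.py mv.in
python3 - <<'E'
from h import *
f=[]
for _ in range(6): f.append(manip.sense()["wrist_force"]); manip.camera("scene")
print(np.mean(f,0))
i,_=shot("top","b5");i2,_=shot("scene","a5");w,_=shot("wrist","w5")
c=lambda im,y0,y1,x0,x1,s:cv2.resize(im[y0:y1,x0:x1],s,interpolation=cv2.INTER_CUBIC)
cv2.imwrite("pics/c5.png",np.hstack([np.vstack([c(i,100,210,250,426,(400,250)),c(i2,110,220,180,356,(400,250))]),c(w,0,420,0,560,(400,500))]))
E
```

```text
time: 9.85
tcp_pos: [0.6147, -0.104, 0.179]
eef_rot: [0.141, 0.651, 0.735, -0.126]
wrist_force: [0.1, 0.3, -3.4]
grip_width: 0.0217
gripper_force: 60.0
time: 10.15
tcp_pos: [0.6147, -0.104, 0.1786]
eef_rot: [0.141, 0.651, 0.735, -0.126]
wrist_force: [0.2, -0.0, -3.2]
grip_width: 0.0217
gripper_force: 60.0
[ 0.02175326  0.47381452 -2.63303511]
```

View pics/c5.png

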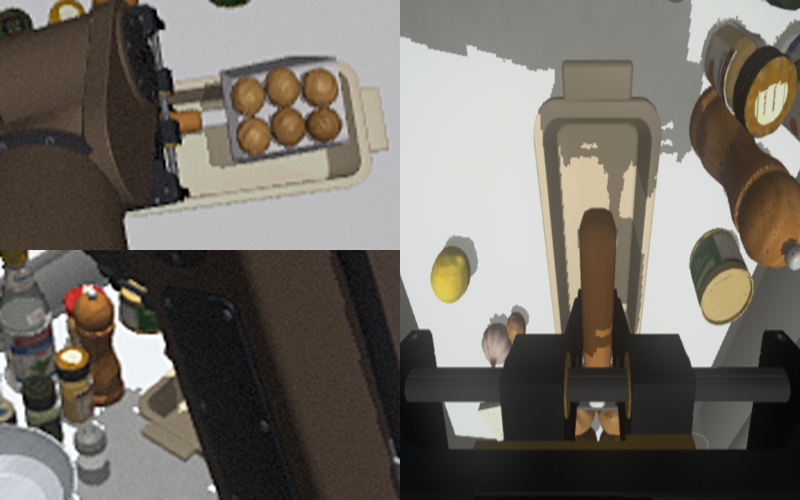

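Run:
```python
from h import *
i,k=load("b5");w,kw=load("w5")
def nuts(i,k,box,z):
  h=cv2.cvtColor(i,cv2.COLOR_BGR2HSV);x,y,ww,hh=box; s=h[y:y+hh,x:x+ww]; m=((s[...,0]<20)&(s[...,1]>100)&(s[...,2]>60)).astype(np.uint8)
  n,l,st,c=cv2.connectedComponentsWithStats(m)
  for j in range(1,n):
    if st[j,4]>40: print(st[j],c[j]+[x,y],onz(k,c[j]+[x,y],z))
nuts(w,kw,(110,240,80,60),.017); nuts(i,k,(330,160,160,110),.017)
cv2.imwrite("pics/c6.png",np.hstack([cv2.resize(i[180:280,340:490],(450,300),interpolation=cv2.INTER_CUBIC),cv2.resize(w[230:350,80:220],(350,300),interpolation=cv2.INTER_CUBIC)]))
```

```text
[ 40  31  22  16 203] [158.72906404 277.48768473] [ 0.48171684 -0.33225033  0.017     ]
[25  0 14  8 91] [361.51648352 162.93406593] [ 0.6260647  -0.21668083  0.017     ]
[142  40  18  10  58] [480.32758621 204.12068966] [ 0.51828923 -0.50901346  0.017     ]
[ 71  51  15  13 151] [407.85430464 217.33112583] [ 0.48759191 -0.32769306  0.017     ]
```

View pics/c6.png

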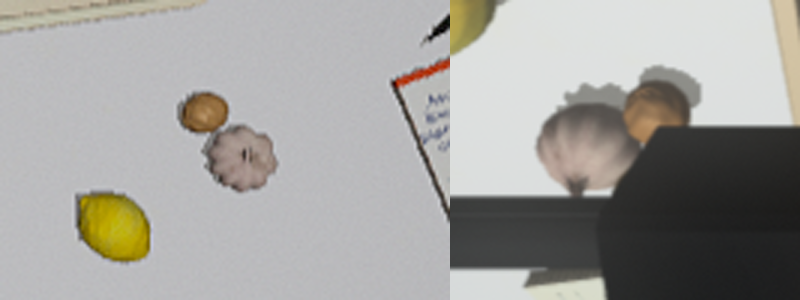

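Picture c5 shows six walnuts lying neatly in the scoop. Picture c6 shows that the seventh got knocked out onto the worktop at about (0.485, -0.33), against the garlic. I'll tip the six into the pan first, then fetch the stray one with the scoop.

```bash
cat >> h.py <<'E'
def via(p,yaw,pitch): return np.array(p),tool(np.deg2rad(yaw),np.deg2rad(pitch))
E
python3 - <<'E'
from h import *
a=np.array([.6147,-.104,.179]);b=np.array([.45,-.01,.27])
plan([via(a+(b-a)*t,-83+40*t,-22) for t in(.05,.15,.27,.4,.53,.66,.78,.88,.96,1)])
E
```

```text
-0.014 -0.003 -0.033 0.0036 -0.0078 -0.0058 | tcp [ 0.606 -0.099  0.184] n 0.2 0.2
-0.04 -0.003 -0.098 0.0108 -0.0231 -0.0184 | tcp [ 0.59  -0.09   0.193] n 0.7 0.6
-0.071 -0.003 -0.176 0.0193 -0.0413 -0.0336 | tcp [ 0.57  -0.079  0.204] n 1.3 1.1
-0.105 -0.003 -0.26 0.0286 -0.0611 -0.05 | tcp [ 0.549 -0.066  0.215] n 1.9 1.7
-0.139 -0.003 -0.344 0.0378 -0.0809 -0.0665 | tcp [ 0.527 -0.054  0.227] n 2.5 2.2
-0.173 -0.003 -0.428 0.0471 -0.1007 -0.0829 | tcp [ 0.506 -0.042  0.239] n 3.1 2.8
-0.204 -0.003 -0.506 0.0557 -0.119 -0.0981 | tcp [ 0.486 -0.031  0.25 ] n 3.6 3.3
-0.23 -0.003 -0.571 0.0628 -0.1342 -0.1108 | tcp [ 0.47  -0.021  0.259] n 4.1 3.7
-0.251 -0.003 -0.622 0.0685 -0.1464 -0.1209 | tcp [ 0.457 -0.014  0.266] n 4.5 4.0
-0.262 -0.003 -0.648 0.0713 -0.1524 -0.1259 | tcp [ 0.45 -0.01  0.27] n 4.7 4.2
```

```bash
echo '[[-0.014, -0.003, -0.033, 0.0036, -0.0078, -0.006, 0], [-0.04, -0.003, -0.098, 0.011, -0.023, -0.018, 0], [-0.071, -0.003, -0.176, 0.019, -0.041, -0.034, 0], [-0.105, -0.003, -0.26, 0.0286, -0.061, -0.05, 0], [-0.139, -0.003, -0.344, 0.038, -0.081, -0.0665, 0], [-0.173, -0.003, -0.428, 0.047, -0.1, -0.083, 0], [-0.204, -0.003, -0.506, 0.0557, -0.119, -0.098, 0], [-0.23, -0.003, -0.571, 0.063, -0.134, -0.111, 0], [-0.251, -0.003, -0.622, 0.0685, -0.146, -0.121, 0], [-0.262, -0.003, -0.648, 0.071, -0.152, -0.126, 0]]' > mv.in && python3 jog.py mv.in
python3 - <<'E'
from h import *
a=np.array([.45,-.01,.27]);b=np.array([.425,.179,.28])
plan([via(a+(b-a)*t,-43+43*t,-22) for t in(.04,.13,.26,.4,.54,.67,.79,.89,.96,1)])
E
```

```text
time: 11.6
tcp_pos: [0.4485, -0.0096, 0.2711]
eef_rot: [0.178, 0.358, 0.914, -0.07]
wrist_force: [1.3, -0.2, -2.1]
grip_width: 0.0217
gripper_force: 60.0
-0.009 0.001 -0.024 0.0044 0.0056 -0.0011 | tcp [ 0.449 -0.002  0.27 ] n 0.2 0.1
-0.035 0.001 -0.087 0.0163 0.0165 -0.0069 | tcp [0.447 0.015 0.271] n 0.6 0.5
-0.071 0.001 -0.177 0.0335 0.0324 -0.0152 | tcp [0.444 0.039 0.273] n 1.3 1.0
-0.111 0.001 -0.275 0.052 0.0494 -0.0242 | tcp [0.44  0.066 0.274] n 2.0 1.5
-0.15 0.001 -0.372 0.0705 0.0665 -0.0333 | tcp [0.436 0.092 0.275] n 2.7 2.0
-0.187 0.001 -0.463 0.0877 0.0823 -0.0416 | tcp [0.433 0.117 0.277] n 3.3 2.5
-0.221 0.001 -0.546 0.1036 0.0969 -0.0493 | tcp [0.43  0.139 0.278] n 3.9 3.0
-0.249 0.001 -0.616 0.1168 0.1091 -0.0558 | tcp [0.428 0.158 0.279] n 4.4 3.4
-0.269 0.001 -0.664 0.1261 0.1176 -0.0603 | tcp [0.426 0.171 0.28 ] n 4.8 3.7
-0.28 0.001 -0.692 0.1313 0.1225 -0.0629 | tcp [0.425 0.179 0.28 ] n 5.0 3.8
```

```bash
echo '[[-0.009, 0.001, -0.024, 0.0044, 0.0056, -0.001, 0], [-0.035, 0.001, -0.087, 0.016, 0.0165, -0.007, 0], [-0.071, 0.001, -0.177, 0.0335, 0.032, -0.015, 0], [-0.111, 0.001, -0.275, 0.052, 0.049, -0.024, 0], [-0.15, 0.001, -0.372, 0.0705, 0.0665, -0.033, 0], [-0.187, 0.001, -0.463, 0.088, 0.082, -0.0416, 0], [-0.221, 0.001, -0.546, 0.104, 0.097, -0.049, 0], [-0.249, 0.001, -0.616, 0.117, 0.109, -0.056, 0], [-0.269, 0.001, -0.664, 0.126, 0.1176, -0.06, 0], [-0.28, 0.001, -0.692, 0.131, 0.1225, -0.063, 0]]' > mv.in && python3 jog.py mv.in
python3 - <<'E'
from h import *
P=np.array([.621,.179,0])
S=lambda dx,z,pt: scoop(P+[dx,0,z],0,pt)
plan([S(-.03,.235,-22),S(-.03,.22,-12),S(-.03,.205,-3),S(-.03,.19,6),S(-.03,.175,15),S(-.03,.165,22),S(-.03,.16,30),S(-.035,.16,38),S(-.04,.16,46),S(-.04,.16,50)])
E
```

```text
time: 12.6
tcp_pos: [0.4275, 0.1792, 0.2792]
eef_rot: [0.19, 0.0, 0.982, -0.0]
wrist_force: [0.6, -0.9, -3.4]
grip_width: 0.0216
gripper_force: 60.0
-0.0 -0.001 -0.001 0.0279 -0.0002 0.0472 | tcp [0.419 0.179 0.225] n 0.0 1.1
-0.0 0.173 -0.001 0.0215 -0.0002 0.0337 | tcp [0.42  0.179 0.24 ] n 1.2 0.8
-0.0 0.331 -0.001 0.0124 -0.0002 0.025 | tcp [0.425 0.179 0.251] n 2.2 0.6
-0.0 0.488 -0.001 -0.0001 -0.0002 0.0188 | tcp [0.435 0.179 0.262] n 3.3 0.4
-0.0 0.645 -0.001 -0.0155 -0.0002 0.0158 | tcp [0.448 0.179 0.27 ] n 4.3 0.4
-0.0 0.767 -0.001 -0.0298 -0.0002 0.0143 | tcp [0.46  0.179 0.277] n 5.1 0.7
0.0 0.907 -0.001 -0.05 -0.0001 0.0094 | tcp [0.477 0.179 0.289] n 6.0 1.0
0.0 1.046 -0.001 -0.0684 -0.0001 0.0011 | tcp [0.491 0.179 0.304] n 7.0 1.4
0.0 1.186 -0.001 -0.0876 -0.0001 -0.0038 | tcp [0.507 0.179 0.315] n 7.9 1.8
0.0 1.256 -0.001 -0.0996 -0.0001 -0.0041 | tcp [0.518 0.179 0.32 ] n 8.4 2.0
```

Run:
```python
from h import *
P=np.array([.621,.179,0])
S=lambda dx,z,pt: scoop(P+[dx,0,z],0,pt)
plan([S(-.03,.235,-22),S(-.03,.215,-18),S(-.03,.195,-12),S(-.03,.18,-6),S(-.03,.168,0),S(-.03,.163,4),S(-.03,.16,8),S(-.03,.158,12),S(-.03,.156,16),S(-.03,.155,21)])
```

```text
-0.0 -0.001 -0.001 0.0279 -0.0002 0.0472 | tcp [0.419 0.179 0.225] n 0.0 1.1
-0.0 0.069 -0.001 0.0312 -0.0002 0.0545 | tcp [0.419 0.179 0.217] n 0.5 1.3
-0.0 0.173 -0.001 0.0308 -0.0002 0.0568 | tcp [0.42  0.179 0.215] n 1.2 1.3
-0.0 0.278 -0.001 0.027 -0.0002 0.0554 | tcp [0.423 0.179 0.218] n 1.9 1.2
-0.0 0.383 -0.001 0.0205 -0.0002 0.0523 | tcp [0.428 0.179 0.223] n 2.6 1.1
-0.0 0.453 -0.001 0.0143 -0.0002 0.0481 | tcp [0.432 0.179 0.229] n 3.0 1.0
-0.0 0.523 -0.001 0.0067 -0.0002 0.0426 | tcp [0.437 0.179 0.237] n 3.5 0.9
-0.0 0.592 -0.001 -0.0019 -0.0002 0.0368 | tcp [0.443 0.179 0.246] n 3.9 0.7
-0.0 0.662 -0.001 -0.0109 -0.0002 0.0317 | tcp [0.449 0.179 0.254] n 4.4 0.7
-0.0 0.749 -0.001 -0.0234 -0.0002 0.025 | tcp [0.459 0.179 0.265] n 5.0 0.7
```

```bash
echo '[[0, 0, 0, 0.014, 0, 0.024, 0], [0, 0, 0, 0.028, 0, 0.047, 0], [0, 0.1, 0, 0.031, 0, 0.0555, 0], [0, 0.173, 0, 0.031, 0, 0.0568, 0], [0, 0.278, 0, 0.027, 0, 0.0554, 0], [0, 0.383, 0, 0.0205, 0, 0.0523, 0], [0, 0.453, 0, 0.0143, 0, 0.048, 0], [0, 0.523, 0, 0.0067, 0, 0.0426, 0], [0, 0.592, 0, -0.002, 0, 0.0368, 0], [0, 0.662, 0, -0.011, 0, 0.0317, 0]]' > mv.in && python3 jog.py mv.in
python3 - <<'E'
from h import *
P=np.array([.621,.179,0])
S=lambda dx,z,pt: scoop(P+[dx,0,z],0,pt)
plan([S(-.03,.155,21),S(-.03,.155,27),S(-.03,.155,33),S(-.03,.155,39),S(-.03,.158,45),S(-.035,.165,50)])
E
```

```text
time: 13.6
tcp_pos: [0.4505, 0.178, 0.2545]
eef_rot: [-0.14, 0.002, 0.99, 0.0]
wrist_force: [0.2, -0.1, -2.1]
grip_width: 0.0215
gripper_force: 60.0
0.001 0.086 -0.004 -0.0049 0.001 -0.0121 | tcp [0.459 0.179 0.265] n 0.6 0.3
0.002 0.191 -0.004 -0.013 0.001 -0.0282 | tcp [0.471 0.179 0.278] n 1.3 0.6
0.002 0.295 -0.004 -0.0227 0.0011 -0.0434 | tcp [0.484 0.179 0.29 ] n 2.0 1.0
0.002 0.4 -0.004 -0.0339 0.0012 -0.0574 | tcp [0.499 0.179 0.3  ] n 2.7 1.3
0.002 0.505 -0.003 -0.0457 0.0012 -0.0731 | tcp [0.515 0.179 0.312] n 3.4 1.7
0.002 0.592 -0.003 -0.0504 0.0013 -0.0881 | tcp [0.523 0.179 0.325] n 3.9 2.0
```

```bash
echo '[[0, 0.086, 0, -0.005, 0, -0.012, 0], [0, 0.14, 0, -0.009, 0, -0.02, 0], [0, 0.191, 0, -0.013, 0, -0.028, 0], [0, 0.243, 0, -0.018, 0, -0.036, 0], [0, 0.295, 0, -0.0227, 0, -0.0434, 0], [0, 0.35, 0, -0.028, 0, -0.0505, 0], [0, 0.4, 0, -0.034, 0, -0.0574, 0], [0, 0.505, 0, -0.0457, 0, -0.073, 0], [0, 0.592, 0, -0.05, 0, -0.088, 0], [0, 0.592, 0, -0.05, 0, -0.088, 0]]' > mv.in && python3 jog.py mv.in
echo '[[0, 0, 0, 0.01, 0, -0.01, 0], [0, 0, 0, 0.02, 0, -0.02, 0], [0, 0, 0, 0.025, 0, -0.025, 0], [0, 0, 0, 0.025, 0, -0.025, 0], [0, 0, 0, 0.025, 0, -0.025, 0], [0, 0, 0, 0.025, 0, -0.025, 0]]' > mv.in && python3 jog.py mv.in
python3 - <<'E'
from h import *
i,k=shot("top","b7");s,ks=shot("scene","a7");shot("wrist","w7")
def nuts(i,k,box,z):
  h=cv2.cvtColor(i,cv2.COLOR_BGR2HSV);x,y,ww,hh=box; s=h[y:y+hh,x:x+ww]; m=((s[...,0]<20)&(s[...,1]>100)&(s[...,2]>60)).astype(np.uint8)
  n,l,st,c=cv2.connectedComponentsWithStats(m)
  for j in range(1,n):
    if st[j,4]>25: print(st[j],c[j]+[x,y],onz(k,c[j]+[x,y],z))
print("top pan");nuts(i,k,(155,115,85,85),.125);print("dish");nuts(i,k,(280,120,145,80),.02);print("bench");nuts(i,k,(340,190,110,80),.017);print("scene pan");nuts(s,ks,(140,175,80,70),.125)
f=[]
for _ in range(6): f.append(manip.sense()["wrist_force"]); manip.camera("scene")
print(np.mean(f,0))
E
```

```text
time: 14.6
tcp_pos: [0.5238, 0.1775, 0.3236]
eef_rot: [-0.423, 0.002, 0.906, 0.001]
wrist_force: [-0.9, -0.4, -2.5]
grip_width: 0.0216
gripper_force: 60.0
time: 15.2
tcp_pos: [0.5251, 0.1778, 0.3601]
eef_rot: [-0.422, 0.002, 0.907, 0.001]
wrist_force: [-0.6, -0.1, -1.8]
grip_width: 0.0215
gripper_force: 60.0
top pan
dish
[11  0 16  4 43] [298.34883721 121.37209302] [ 0.73421451 -0.05964252  0.02      ]
bench
[ 61  21  15  13 152] [407.96052632 217.29605263] [ 0.48767594 -0.32795982  0.017     ]
scene pan
[ 18  30  48  37 656] [181.50152439 224.01371951] [0.61039444 0.19336039 0.125     ]
[ 0.15882226 -0.09268775 -1.53213387]
```

The wrist force is now 1.53 N, the scoop's own weight, so the scoop is empty and the six nuts are in the pan. Next is the stray nut at (0.488, -0.328).

```bash
cat >> h.py <<'E'
NUT=np.array([.4877,-.328,0]); NY=np.deg2rad(-72); D=np.array([np.cos(NY),np.sin(NY),0]); DL=np.array([-D[1],D[0],0])
def fetch(s,z,pitch): return scoop(NUT+DL*.019+D*s+[0,0,z],NY,pitch)
E
python3 - <<'E'
from h import *
print("dial/pan check next");e=fetch(-.09,.08,4)
plan([via((.45,.12,.33),-15,20),via((.44,.0,.29),-45,4),(e[0]+[0,0,.08],e[1]),e])
E
```

```text
dial/pan check next
-0.149 -0.519 0.214 0.0253 -0.0582 0.0769 | tcp [0.45 0.12 0.33] n 3.9 2.0
-0.363 -0.759 0.715 0.0009 -0.1782 0.1098 | tcp [0.44 0.   0.29] n 7.4 4.2
-0.581 -0.692 1.144 -0.0409 -0.2639 0.1591 | tcp [ 0.429 -0.086  0.226] n 9.7 6.2
-0.581 -0.692 1.144 -0.1021 -0.2639 0.2107 | tcp [ 0.429 -0.086  0.146] n 9.7 7.1
```

```bash
echo '[[-0.04, -0.13, 0.05, 0.006, -0.015, 0.02, 0], [-0.075, -0.26, 0.107, 0.013, -0.029, 0.038, 0], [-0.11, -0.39, 0.16, 0.019, -0.044, 0.058, 0], [-0.149, -0.519, 0.214, 0.0253, -0.058, 0.077, 0], [-0.2, -0.58, 0.34, 0.019, -0.088, 0.085, 0], [-0.255, -0.64, 0.465, 0.013, -0.118, 0.093, 0], [-0.31, -0.7, 0.59, 0.007, -0.148, 0.101, 0], [-0.363, -0.759, 0.715, 0.001, -0.178, 0.11, 0], [-0.435, -0.737, 0.858, -0.013, -0.207, 0.126, 0], [-0.5, -0.715, 1.0, -0.027, -0.235, 0.142, 0]]' > mv.in && python3 jog.py mv.in
python3 - <<'E'
from h import *
e=fetch(-.09,.08,4)
plan([e,fetch(-.09,.01,3)])
E
```

```text
time: 16.65
tcp_pos: [0.4326, -0.0577, 0.248]
eef_rot: [-0.031, 0.519, 0.854, 0.015]
wrist_force: [0.8, -0.1, -1.7]
grip_width: 0.0215
gripper_force: 60.0
-0.017 0.002 0.164 -0.03 -0.0155 0.1001 | tcp [ 0.429 -0.086  0.146] n 1.1 2.1
-0.015 -0.016 0.164 -0.0338 -0.0149 0.1728 | tcp [ 0.429 -0.084  0.073] n 1.1 3.5
```

```bash
echo '[[-0.008, 0, 0.08, -0.015, -0.008, 0.03, 0], [-0.015, 0, 0.164, -0.03, -0.015, 0.07, 0], [-0.015, -0.016, 0.164, -0.032, -0.015, 0.11, 0], [-0.015, -0.016, 0.164, -0.034, -0.015, 0.15, 0], [-0.015, -0.016, 0.164, -0.034, -0.015, 0.173, 0], [-0.015, -0.016, 0.164, -0.034, -0.015, 0.173, 0]]' > mv.in && python3 jog.py mv.in
python3 - <<'E'
from h import *
i,k=shot("top","b8");s,ks=shot("scene","a8")
def blob(i,k,box,z,f):
  h=cv2.cvtColor(i,cv2.COLOR_BGR2HSV);x,y,ww,hh=box; m=f(h[y:y+hh,x:x+ww]).astype(np.uint8)
  n,l,st,c=cv2.connectedComponentsWithStats(m)
  for j in range(1,n):
    if st[j,4]>25: print(st[j],c[j]+[x,y],onz(k,c[j]+[x,y],z))
nf=lambda s:(s[...,0]<20)&(s[...,1]>100)&(s[...,2]>60)
print("nut");blob(i,k,(380,190,60,60),.017,nf)
print("pan top");blob(i,k,(155,115,85,85),.125,nf)
print("pan scene");blob(s,ks,(140,175,80,70),.125,nf)
# nose: bowl in the top view: predicted corners
lip=fetch(-.09,.01,3); p,r=pose(); print("pred lip px",proj(k,[p+r.apply(LIP+[0,.042,0]),p+r.apply(LIP-[0,.042,0]),p+r.apply([-.057,.0445,.011]),p+r.apply([-.057,-.0445,.011])]))
cv2.imwrite("pics/c8.png",np.vstack([cv2.resize(i[200:280,300:440],(700,400),interpolation=cv2.INTER_CUBIC),np.hstack([cv2.resize(i[115:200,150:250],(350,200)),cv2.resize(s[170:255,130:250],(350,200))])]))
E
```

```text
time: 17.25
tcp_pos: [0.4278, -0.0831, 0.0711]
eef_rot: [-0.024, 0.585, 0.81, 0.014]
wrist_force: [-0.2, -0.4, -2.2]
grip_width: 0.0219
gripper_force: 60.0
nut
[ 21  21  15  13 150] [408.04666667 217.26666667] [ 0.48774643 -0.32817624  0.017     ]
pan top
[ 35  22  30  39 647] [205.66769706 156.95981453] [0.62513174 0.16008592 0.125     ]
[ 17  31  19  29 329] [181.02431611 160.14893617] [0.61839318 0.21713484 0.125     ]
pan scene
[ 18  27  48  40 900] [181.36666667 220.47888889] [0.61889199 0.18717633 0.125     ]
pred lip px [[364.52406796 205.4343122 ]
 [376.12890719 237.16910253]
 [326.91771999 216.29580098]
 [339.44310616 251.38335576]]
```

View pics/c8.png

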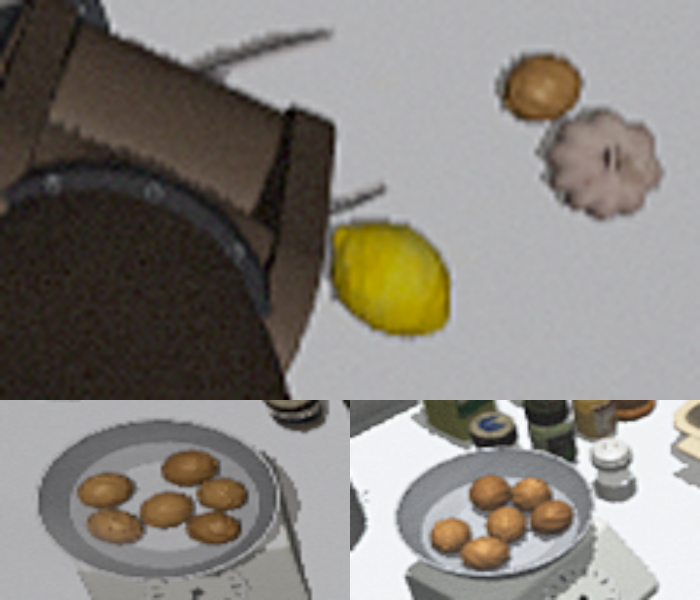

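All six nuts lie in the pan and the garlic and lemon have not moved. The stray nut at (408,217) is ahead of the scoop, and the scoop's lip corners are within 2 px of the prediction. Now I'll feel for the worktop with the lip.

```bash
sed -i 's/DL\*.019/DL*.016/' h.py; python3 -c "
from h import *
plan([fetch(-.09,.004,2)])"
echo '[[0, -0.017, 0, 0, 0.003, 0.004, 0], [0, -0.017, 0, 0, 0.003, 0.006, 0], [0, -0.017, 0, 0, 0.003, 0.006, 0]]' > mv.in && python3 jog.py mv.in
echo '[[0, 0, 0, 0, 0, 0.001, 0], [0, 0, 0, 0, 0, 0.001, 0]]' > mv.in && python3 jog.py mv.in
echo '[[0, 0, 0, 0, 0, 0.001, 0], [0, 0, 0, 0, 0, 0.001, 0]]' > mv.in && python3 jog.py mv.in
echo '[[0, 0, 0, 0, 0, 0.001, 0], [0, 0, 0, 0, 0, 0.001, 0]]' > mv.in && python3 jog.py mv.in
```

```text
-0.002 -0.018 0.006 0.0001 -0.0039 0.009 | tcp [ 0.425 -0.084  0.065] n 0.1 0.2
time: 17.65
tcp_pos: [0.4322, -0.0824, 0.0682]
eef_rot: [-0.014, 0.585, 0.811, 0.01]
wrist_force: [0.6, 0.7, -1.1]
grip_width: 0.0218
gripper_force: 60.0
time: 17.85
tcp_pos: [0.4319, -0.0824, 0.0665]
eef_rot: [-0.015, 0.585, 0.811, 0.01]
wrist_force: [0.0, -0.1, -1.0]
grip_width: 0.0221
gripper_force: 60.0
time: 18.05
tcp_pos: [0.4317, -0.0824, 0.0652]
eef_rot: [-0.015, 0.585, 0.811, 0.01]
wrist_force: [-0.0, -0.3, -1.8]
grip_width: 0.0215
gripper_force: 60.0
time: 18.25
tcp_pos: [0.4317, -0.0823, 0.064]
eef_rot: [-0.015, 0.585, 0.811, 0.01]
wrist_force: [0.4, 0.0, -0.8]
grip_width: 0.0216
gripper_force: 60.0
```

```bash
echo '[[0, 0, 0, 0, -0.004, 0.001, 0], [0, 0, 0.006, 0, -0.007, 0.0015, 0], [0, 0, 0.006, 0, -0.007, 0.0015, 0]]' > mv.in && python3 jog.py mv.in
echo '[[0, 0, 0, 0, 0, 0.001, 0], [0, 0, 0, 0, 0, 0.001, 0]]' > mv.in && python3 jog.py mv.in
echo '[[0, 0, 0, 0, 0, 0.001, 0], [0, 0, 0, 0, 0, 0.001, 0]]' > mv.in && python3 jog.py mv.in
python3 -c "
from h import *
plan([fetch(-.09,.000,2)])"
```

```text
time: 18.55
tcp_pos: [0.4245, -0.0845, 0.0626]
eef_rot: [-0.015, 0.588, 0.809, 0.01]
wrist_force: [-0.5, -0.0, -1.0]
grip_width: 0.0216
gripper_force: 60.0
time: 18.75
tcp_pos: [0.4251, -0.0844, 0.0616]
eef_rot: [-0.015, 0.588, 0.809, 0.01]
wrist_force: [0.1, 0.3, -2.0]
grip_width: 0.0215
gripper_force: 60.0
time: 18.95
tcp_pos: [0.4252, -0.0844, 0.0606]
eef_rot: [-0.015, 0.587, 0.809, 0.01]
wrist_force: [-0.1, -0.6, -0.2]
grip_width: 0.0217
gripper_force: 60.0
-0.002 -0.001 0.001 -0.0 0.0002 -0.0 | tcp [ 0.425 -0.084  0.061] n 0.0 0.0
```

```bash
echo '[[0, 0, 0, 0, 0, 0.0007, 0], [0, 0, 0, 0, 0, 0.0007, 0]]' > mv.in && python3 jog.py mv.in
python3 - <<'E'
from h import *
f=[]
for _ in range(8): f.append(manip.sense()["wrist_force"]); manip.camera("top")
print(np.mean(f,0))
plan([fetch(s,z,p) for s,z,p in[(-.06,0,2),(-.02,0,2),(.03,0,2),(.08,0,2),(.115,.002,0),(.145,.01,-4),(.168,.021,-10),(.182,.031,-15),(.19,.04,-20),(.19,.045,-22)]])
E
```

```text
time: 19.15
tcp_pos: [0.4251, -0.0843, 0.06]
eef_rot: [-0.015, 0.587, 0.809, 0.01]
wrist_force: [-0.3, 1.0, 2.7]
grip_width: 0.0218
gripper_force: 60.0
[-0.44221419  1.2027873   1.96196794]
-0.002 -0.001 0.0 -0.0301 0.0003 -0.0017 | tcp [ 0.435 -0.113  0.061] n 0.0 0.6
-0.002 -0.001 0.0 -0.0701 0.0002 -0.0032 | tcp [ 0.447 -0.151  0.061] n 0.0 1.4
-0.002 -0.001 0.0 -0.12 0.0002 -0.0049 | tcp [ 0.462 -0.198  0.061] n 0.0 2.4
-0.002 -0.001 0.0 -0.17 0.0002 -0.0067 | tcp [ 0.478 -0.246  0.061] n 0.0 3.4
-0.002 -0.036 0.0 -0.2031 0.0002 -0.0043 | tcp [ 0.488 -0.277  0.057] n 0.2 4.1
-0.002 -0.106 0.001 -0.2298 0.0002 -0.0017 | tcp [ 0.496 -0.303  0.053] n 0.7 4.6
-0.002 -0.21 0.001 -0.2493 0.0002 0.0042 | tcp [ 0.502 -0.321  0.047] n 1.4 5.0
-0.002 -0.298 0.001 -0.2619 0.0002 0.0087 | tcp [ 0.506 -0.333  0.042] n 2.0 5.2
-0.002 -0.385 0.001 -0.2698 0.0002 0.0144 | tcp [ 0.508 -0.34   0.036] n 2.6 5.4
-0.002 -0.42 0.001 -0.2701 0.0002 0.0154 | tcp [ 0.509 -0.34   0.035] n 2.8 5.4
```

```bash
echo '[[0, 0, 0, -0.03, 0, -0.0012, 0], [0, 0, 0, -0.07, 0, -0.0028, 0], [0, 0, 0, -0.12, 0, -0.0046, 0], [0, 0, 0, -0.17, 0, -0.0064, 0], [0, -0.036, 0, -0.203, 0, -0.0045, 0], [0, -0.106, 0, -0.23, 0, -0.003, 0], [0, -0.21, 0, -0.249, 0, 0, 0], [0, -0.298, 0, -0.262, 0, 0.001, 0], [0, -0.385, 0, -0.27, 0, 0.001, 0], [0, -0.42, 0, -0.27, 0, -0.008, 0]]' > mv.in && python3 jog.py mv.in
python3 - <<'E'
from h import *
i,k=shot("top","b9")
def blob(i,k,box,z,f):
  h=cv2.cvtColor(i,cv2.COLOR_BGR2HSV);x,y,ww,hh=box; m=f(h[y:y+hh,x:x+ww]).astype(np.uint8)
  n,l,st,c=cv2.connectedComponentsWithStats(m)
  for j in range(1,n):
    if st[j,4]>25: print(st[j],c[j]+[x,y],onz(k,c[j]+[x,y],z))
nf=lambda s:(s[...,0]<20)&(s[...,1]>100)&(s[...,2]>60)
print("nut");blob(i,k,(360,190,130,80),.03,nf)
print("garlic");blob(i,k,(400,200,60,60),.025,lambda s:(s[...,2]<165)&(s[...,2]>60)&(s[...,1]<70)&(s[...,1]>12))
p,r=pose();print("pred scoop",proj(k,[p+r.apply(LIP),p+r.apply(OFF),p+r.apply(OFF+[.052,0,0])]))
f=[]
for _ in range(8): f.append(manip.sense()["wrist_force"]); manip.camera("top")
print(np.mean(f,0))
E
```

```text
time: 20.55
tcp_pos: [0.508, -0.3409, 0.0568]
eef_rot: [0.154, 0.577, 0.794, -0.113]
wrist_force: [-0.3, 0.7, -2.1]
grip_width: 0.0213
gripper_force: 60.0
nut
garlic
[37 23 10 21 89] [440.68539326 232.38202247] [ 0.44883414 -0.40501616  0.025     ]
pred scoop [[485.26032442 183.9898924 ]
 [462.87561211 191.75350589]
 [441.92271843 199.02052659]]
[ 0.15473881  0.05932676 -1.28322583]
```

Run:
```python
from h import *
def blob(i,k,box,z,f,mn=25):
  h=cv2.cvtColor(i,cv2.COLOR_BGR2HSV);x,y,ww,hh=box; m=f(h[y:y+hh,x:x+ww]).astype(np.uint8)
  n,l,st,c=cv2.connectedComponentsWithStats(m)
  for j in range(1,n):
    if st[j,4]>mn: print(st[j]+[x,y,0,0,0],c[j]+[x,y],onz(k,c[j]+[x,y],z))
nf=lambda s:(s[...,0]<20)&(s[...,1]>100)&(s[...,2]>40)
i,k=shot("top","b10");blob(i,k,(270,100,290,200),.03,nf)
i,k=load("b8");print("before");blob(i,k,(270,100,290,200),.03,nf)
w,kw=shot("wrist","w10");print("wrist");blob(w,kw,(0,0,560,420),.03,nf)
s,ks=shot("scene","a10");print("scene");blob(s,ks,(200,80,360,340),.03,nf,20)
```

```text
[279 100  32  24 464] [298.49353448 110.93103448] [ 0.75843037 -0.06007244  0.03      ]
[431 100  40  16 370] [447.15675676 106.64864865] [ 0.76432335 -0.43391149  0.03      ]
[480 132  16  13 154] [487.64285714 138.27922078] [ 0.68196107 -0.53106339  0.03      ]
[493 193  16   8  50] [500.38 196.48] [ 0.53529425 -0.55448449  0.03      ]
before
[285 100  26  24 452] [298.80088496 110.8340708 ] [ 0.75866977 -0.06084967  0.03      ]
[431 100  40  16 379] [447.70976253 106.51978892] [ 0.76463636 -0.43531441  0.03      ]
[471 193  38  17 119] [489.40336134 200.65546218] [ 0.52527796 -0.52690443  0.03      ]
[401 211  15  13 151] [408.         217.27152318] [ 0.48672131 -0.324949    0.03      ]
wrist
[ 255  186   46  123 4792] [276.99186144 248.35392321] [ 0.5133267  -0.35431636  0.03      ]
[315 298   6  10  26] [317.11538462 302.57692308] [ 0.56113051 -0.40152579  0.03      ]
[322 366   9  11  32] [325.96875 370.5    ] [ 0.61344001 -0.50447145  0.03      ]
scene
[289  82  12   5  27] [295.22222222  84.2962963 ] [ 0.87305538 -0.46073442  0.03      ]
[391 121   7  14  32] [393.5625 126.9375] [ 0.52386933 -0.52712644  0.03      ]
[204 125  30  54 758] [220.45778364 150.08047493] [ 0.81153929 -0.08796837  0.03      ]
[200 213   6  12  59] [202.11864407 218.44067797] [0.653824   0.10893129 0.03      ]
[401 293  11  10  27] [405.07407407 297.85185185] [ 0.14822408 -0.08109793  0.03      ]
[ 284  375   69   45 1363] [322.06969919 404.06969919] [0.11824371 0.2348007  0.03      ]
```

```bash
cat >> h.py <<'E'
def blobs(i,k,box,z,f=lambda s:(s[...,0]<20)&(s[...,1]>100)&(s[...,2]>40),mn=25):
  h=cv2.cvtColor(i,cv2.COLOR_BGR2HSV);x,y,ww,hh=box; m=f(h[y:y+hh,x:x+ww]).astype(np.uint8)
  n,l,st,c=cv2.connectedComponentsWithStats(m); o=[]
  for j in range(1,n):
    if st[j,4]>mn: o.append((st[j,4],(c[j]+[x,y]).round(1),onz(k,c[j]+[x,y],z).round(4)))
  return o
E
python3 - <<'E'
from h import *
for n in("b9","b10"): i,k=load(n); print(n,blobs(i,k,(470,110,70,80),.017))
i,k=shot("top","b11");print(blobs(i,k,(470,110,70,80),.017))
# garlic: hue/sat differing from bench, compare templates
j,_=load("b8"); t=j[213:252,400:440][8:,6:]  # garlic patch
t=j[217:250,408:436]; r=cv2.matchTemplate(i[195:280,385:470],t,cv2.TM_CCOEFF_NORMED); print(cv2.minMaxLoc(r),"orig loc",408-385,217-195)
t=j[240:272,362:396]; r=cv2.matchTemplate(i[225:290,345:415],t,cv2.TM_CCOEFF_NORMED); print("lemon",cv2.minMaxLoc(r),362-345,240-225)
# bench edge right
g=cv2.cvtColor(i,cv2.COLOR_BGR2GRAY); print(g[138,480:560:4], g[100,480:560:4]); print([onz(k,p,0).round(3) for p in[(528,100),(536,138)]])
E
```

```text
b9 [(np.int32(149), array([485.1, 161.6]), array([ 0.6254, -0.5267,  0.017 ]))]
b10 [(np.int32(154), array([487.6, 138.3]), array([ 0.6849, -0.5362,  0.017 ]))]
[(np.int32(147), array([488. , 134.4]), array([ 0.695 , -0.5376,  0.017 ]))]
(-0.1833043396472931, 0.48579224944114685, (25, 9), (46, 24)) orig loc 23 22
lemon (-0.1417837142944336, 0.4009123146533966, (34, 33), (21, 0)) 17 15
[123  69 100 101 187 184 183 184 183 183 183 180 181  67  66  64  68  66
  66  66] [183 183 185 182 182 182 181 180 181 183 179 181 186  69  66  70  66  67
  65  65]
[array([ 0.788, -0.652,  0.   ]), array([ 0.688, -0.666,  0.   ])]
```

Run:
```python
from h import *
j,kj=load("b8");i,k=load("b11")
h=cv2.cvtColor(j,cv2.COLOR_BGR2HSV);print(h[228:238:3,412:430:4].tolist(),h[215,440].tolist())
for im in(j,i):
  hh=cv2.cvtColor(im,cv2.COLOR_BGR2HSV); print([(a,b,c[:2]) for a,b,c in blobs(im,k,(360,190,130,100),.025,lambda s:((s[...,0]>150)|(s[...,0]<12))&(s[...,1]>18)&(s[...,1]<90)&(s[...,2]>70),15)])
  print("lemon",blobs(im,k,(350,220,80,60),.025,lambda s:(s[...,0]>22)&(s[...,0]<34)&(s[...,1]>150)))
```

```text
[[[9, 41, 100], [10, 39, 157], [9, 41, 161], [10, 35, 160], [10, 45, 147]], [[8, 50, 132], [10, 41, 157], [7, 56, 119], [10, 58, 132], [9, 37, 158]], [[11, 47, 119], [9, 44, 152], [5, 43, 141], [10, 51, 135], [11, 55, 149]], [[11, 54, 113], [7, 45, 141], [8, 38, 155], [10, 44, 156], [10, 44, 145]]] [130, 4, 180]
[(np.int32(311), array([420.1, 232.9]), array([ 0.4483, -0.3544]))]
lemon [(np.int32(418), array([377.8, 255.3]), array([ 0.3946, -0.2487,  0.025 ]))]
[(np.int32(72), array([441. , 230.8]), array([ 0.4528, -0.406 ]))]
lemon []
```

```bash
python3 -c "
from h import *
plan([via((.50,-.30,.20),-72,0),via((.52,-.15,.26),-72,0)])"
```

```text
-0.002 0.384 0.001 -0.0143 0.0043 -0.1471 | tcp [ 0.5 -0.3  0.2] n 2.6 3.0
-0.002 0.384 0.001 0.0897 0.0696 -0.254 | tcp [ 0.52 -0.15  0.26] n 2.6 5.6
```

```bash
echo '[[0, 0.1, 0, -0.005, 0.001, -0.04, 0], [0, 0.2, 0, -0.01, 0.003, -0.08, 0], [0, 0.3, 0, -0.014, 0.004, -0.12, 0], [0, 0.384, 0, -0.014, 0.004, -0.147, 0], [0, 0.384, 0, 0.02, 0.025, -0.18, 0], [0, 0.384, 0, 0.05, 0.045, -0.215, 0], [0, 0.384, 0, 0.09, 0.07, -0.254, 0], [0, 0.384, 0, 0.09, 0.07, -0.254, 0]]' > mv.in && python3 jog.py mv.in
python3 - <<'E'
from h import *
for n in("b12","b13"):
  im,k=shot("top",n)
  print(blobs(im,k,(400,90,150,110),.017))
print([(a,b,c[:2]) for a,b,c in blobs(im,k,(360,190,130,100),.025,lambda s:((s[...,0]>150)|(s[...,0]<12))&(s[...,1]>18)&(s[...,1]<90)&(s[...,2]>70),15)])
print("lemon",blobs(im,k,(350,220,80,60),.025,lambda s:(s[...,0]>22)&(s[...,0]<34)&(s[...,1]>150)))
s,ks=shot("scene","a12"); print("pan",blobs(s,ks,(140,175,80,70),.125)); print(blobs(s,ks,(300,60,160,120),.017))
E
```

```text
time: 22.0
tcp_pos: [0.5207, -0.1462, 0.262]
eef_rot: [0.001, 0.587, 0.81, -0.0]
wrist_force: [-0.5, -0.7, -1.8]
grip_width: 0.0216
gripper_force: 60.0
[(np.int32(636), array([450.3, 101.8]), array([ 0.7805, -0.4466,  0.017 ])), (np.int32(149), array([488.3, 131.4]), array([ 0.7027, -0.5388,  0.017 ])), (np.int32(50), array([500.2, 196.4]), array([ 0.5369, -0.5594,  0.017 ]))]
[(np.int32(627), array([450.7, 101.5]), array([ 0.7815, -0.4477,  0.017 ])), (np.int32(148), array([488.3, 131.4]), array([ 0.7027, -0.5389,  0.017 ])), (np.int32(49), array([500.2, 196.4]), array([ 0.5369, -0.5594,  0.017 ]))]
[(np.int32(296), array([434.4, 232.5]), array([ 0.4487, -0.3895]))]
lemon [(np.int32(71), array([385.9, 261. ]), array([ 0.3806, -0.2679,  0.025 ]))]
pan [(np.int32(900), array([181.3, 220.6]), array([0.6187, 0.1874, 0.125 ]))]
[(np.int32(35), array([301.9, 133.1]), array([ 0.7064, -0.3197,  0.017 ]))]
```

Run:
```python
from h import *
for n,box in(("a0",(270,60,70,65)),("b0",(420,50,70,80))):
  i,k=load(n); x,y,w,h=box; hs=cv2.cvtColor(i,cv2.COLOR_BGR2HSV)[y:y+h,x:x+w]
  print(n); 
  for r in range(4,h,5): print(y+r,' '.join(f"{a}/{b}/{c}" for a,b,c in hs[r,::5]))
```

```text
a0
64 30/1/214 45/5/224 53/10/101 113/12/82 105/5/108 120/5/100 8/11/95 0/0/94 105/12/86 66/15/87 50/9/84 108/12/247 60/4/72 68/13/78
69 60/8/128 40/8/91 38/10/107 60/2/103 80/8/100 165/11/94 80/9/87 90/10/80 100/8/90 108/12/207 111/8/233 99/8/230 105/7/232 113/18/185
74 170/8/92 30/2/105 165/5/103 0/12/108 0/3/94 120/11/89 45/11/92 100/19/81 97/9/248 101/12/237 105/11/232 100/10/229 105/9/232 103/8/230
79 30/5/103 35/15/105 40/16/93 30/3/95 15/6/91 100/8/90 8/111/120 9/54/80 7/97/71 8/77/73 7/82/103 111/8/231 111/8/233 107/8/230
84 48/13/99 83/11/90 0/3/90 0/8/100 9/125/172 10/115/236 9/85/78 26/37/150 7/82/81 14/75/68 10/71/65 104/12/243 110/7/231 111/8/234
89 145/17/89 0/0/78 66/14/89 50/15/99 90/5/95 21/36/133 9/101/136 45/24/84 7/82/81 8/81/72 6/104/120 107/7/239 108/6/231 107/8/232
94 69/21/86 120/7/76 108/5/239 10/26/116 23/22/142 25/12/133 11/78/69 4/74/72 11/72/74 13/96/69 9/83/83 110/7/235 96/5/233 107/8/233
99 113/13/227 105/7/231 102/6/229 30/20/130 19/15/138 33/18/140 12/85/66 5/65/78 5/65/78 14/79/74 3/70/80 103/8/233 100/7/233 114/6/231
104 100/7/230 108/5/232 101/9/23
[... 2171 characters left out ...]
0/3/153 120/3/154 126/8/153 7/112/48 12/135/49 10/125/49 7/135/49 3/109/49 4/133/44 120/5/154 135/3/148 126/8/152 120/5/151 140/5/151
114 105/7/154 120/3/152 105/3/153 105/3/152 3/128/48 13/138/48 15/190/47 4/28/74 90/2/150 120/3/151 150/3/150 130/5/151 120/3/151 105/3/150
119 113/7/154 120/5/153 130/5/153 105/3/152 0/0/151 130/5/155 150/2/152 120/7/153 150/3/152 120/2/150 120/2/150 128/7/151 90/2/149 113/7/150
124 120/5/155 120/5/155 120/2/152 110/5/154 130/5/154 120/2/152 110/5/151 135/7/154 114/8/156 150/2/151 130/5/153 120/2/150 120/7/153 120/2/148
129 90/2/153 90/2/152 114/8/156 120/5/154 120/2/152 105/3/153 110/5/152 110/5/152 130/5/148 105/3/149 165/3/150 105/3/150 105/3/151 120/3/151
```

Run:
```python
from h import *
_,ka=load("a0");_,kb=load("b0")
print([onz(ka,p,0).round(3)[:2] for p in[(300,112),(309,115),(319,112)]])
print([onz(kb,p,0).round(3)[:2] for p in[(431,98),(434,108),(440,113),(447,116.5),(455,115),(460,110)]])
print("ray dirs",ray(ka,(309,115))[1].round(2))
i,k=shot("top","b14");print(blobs(i,k,(470,110,50,50),.017))
```

```text
[array([ 0.791, -0.4  ]), array([ 0.761, -0.41 ]), array([ 0.749, -0.443])]
[array([ 0.796, -0.403]), array([ 0.77, -0.41]), array([ 0.757, -0.424]), array([ 0.747, -0.442]), array([ 0.751, -0.463]), array([ 0.764, -0.476])]
ray dirs [ 0.49 -0.58 -0.65]
[(np.int32(149), array([488.3, 131.4]), array([ 0.7027, -0.5388,  0.017 ]))]
```

Run:
```python
from h import *
ia,ka=load("a0");ib,kb=load("b0")
ga=cv2.cvtColor(ia,cv2.COLOR_BGR2GRAY);gb=cv2.cvtColor(ib,cv2.COLOR_BGR2GRAY)
for c in(480,490,500): print(c,gb[0:66:3,c], )
P=[onz(kb,(c,57.5),0).round(3) for c in(480,490,500)];print(P)
for y in(-.5,-.54,-.58):
  q=[proj(ka,[(x,y,z)])[0].round() for x,z in((.88,0),(P[1][0],0),(P[1][0],.05),(P[1][0],.1))];print(y,q)
  c,r=map(int,q[1]); print(r-30,ga[r-30:r+12:2,c])
```

```text
480 [ 49  48  51  53  51  40  50  51  49  48  49  45  48  47  77  68  61  60
  54 126 147 144]
490 [ 45  51  47  48  45  51  48  51  50  48  49  48  47  47  73  72  62  57
  51 145 145 146]
500 [ 50  47  51  47  52  45  45  43  51  55  50  43  52  47  52  52  53  57
  68 144 142 146]
[array([ 0.903, -0.535,  0.   ]), array([ 0.902, -0.561, -0.   ]), array([ 0.902, -0.587,  0.   ])]
-0.5 [array([302.,  86.]), array([297.,  83.]), array([297.,  70.]), array([298.,  57.])]
53 [ 72  69 146 103 100 103  99  94  89  91  94  87  84  87 106 157 113 139
 115  74  93]
-0.54 [array([310.,  80.]), array([305.,  77.]), array([306.,  65.]), array([307.,  52.])]
47 [ 76  74  69  83 102 101  93  88  95  91  86  79  75  81 131  63  71  85
 135 105  81]
-0.58 [array([318.,  75.]), array([313.,  72.]), array([314.,  60.]), array([315.,  47.])]
42 [ 87  86  85  80  82  88  86  86  87  87  87  86  89  80 123 233 238  97
  54  65  61]
```

```bash
cat >> h.py <<'E'
def wall(x,z,pitch,y=-.539): return scoop((x,y,z),0,pitch)
E
python3 - <<'E'
from h import *
e=wall(.670,.012,10)
plan([via((.48,-.34,.25),-36,5),(e[0]+[0,0,.12],e[1]),e]); print(manip.sense()["q"].round(2))
E
```

```text
0.025 0.084 -0.627 -0.1682 -0.097 0.0097 | tcp [ 0.48 -0.34  0.25] n 4.2 3.9
0.108 0.15 -1.253 -0.3695 -0.1215 0.0453 | tcp [ 0.519 -0.539  0.214] n 8.4 7.8
0.108 0.15 -1.253 -0.3695 -0.1212 0.1653 | tcp [ 0.519 -0.539  0.094] n 8.4 8.5
[-0.4   0.33  1.71 -0.    1.09 -0.72]
```

```bash
echo '[[0.006, 0.02, -0.155, -0.042, -0.024, 0.002, 0], [0.012, 0.042, -0.31, -0.084, -0.048, 0.005, 0], [0.018, 0.063, -0.47, -0.126, -0.073, 0.007, 0], [0.025, 0.084, -0.627, -0.168, -0.097, 0.0097, 0], [0.04, 0.1, -0.77, -0.21, -0.103, 0.017, 0], [0.06, 0.115, -0.9, -0.25, -0.108, 0.024, 0], [0.08, 0.13, -1.03, -0.29, -0.113, 0.031, 0], [0.095, 0.14, -1.15, -0.33, -0.118, 0.038, 0], [0.108, 0.15, -1.253, -0.3695, -0.1215, 0.045, 0], [0.108, 0.15, -1.253, -0.3695, -0.1215, 0.045, 0]]' > mv.in && python3 jog.py mv.in
python3 - <<'E'
from h import *
i,k=shot("top","b15");print(blobs(i,k,(470,110,50,50),.017)); print(manip.sense()["q"].round(2))
p,r=pose();print("lip px",proj(k,[p+r.apply(LIP+[0,s*.042,0]) for s in(1,-1)]).round(1))
e=wall(.670,.012,10); plan([(e[0]+[0,0,.04],e[1]),e,wall(.670,.002,10)])
E
```

```text
time: 23.2
tcp_pos: [0.5169, -0.5435, 0.2105]
eef_rot: [-0.089, 0.0, 0.996, 0.001]
wrist_force: [-0.1, 0.3, -2.5]
grip_width: 0.0215
gripper_force: 60.0
[(np.int32(142), array([488.1, 131.2]), array([ 0.703 , -0.5384,  0.017 ]))]
[-0.85  0.74  1.11 -0.13  1.41 -2.39]
lip px [[490.8 134.7]
 [527.2 134.4]]
0.003 -0.003 -0.002 -0.0155 0.0022 0.0754 | tcp [ 0.519 -0.539  0.134] n 0.0 1.5
0.003 -0.003 -0.002 -0.0226 0.0021 0.1148 | tcp [ 0.519 -0.539  0.094] n 0.0 2.3
0.003 -0.003 -0.002 -0.0244 0.0021 0.1246 | tcp [ 0.519 -0.539  0.084] n 0.0 2.5
```

```bash
echo '[[0, 0, 0, -0.008, 0.001, 0.035, 0], [0, 0, 0, -0.0155, 0.002, 0.075, 0], [0, 0, 0, -0.02, 0.002, 0.1, 0], [0, 0, 0, -0.0226, 0.002, 0.115, 0], [0, 0, 0, -0.0244, 0.002, 0.122, 0], [0, 0, 0, -0.0244, 0.002, 0.124, 0], [0, 0, 0, -0.0244, 0.002, 0.124, 0]]' > mv.in && python3 jog.py mv.in
python3 - <<'E'
from h import *
f=[]
for n in range(4): f.append(manip.sense()["wrist_force"]); manip.camera("top")
print(np.mean(f,0).round(2))
i,k=shot("top","b16");print(blobs(i,k,(470,80,50,80),.017))
plan([wall(x,.001,p) for x,p in((.670,10),(.68,9),(.69,8),(.70,7),(.71,6),(.72,5),(.73,4),(.74,3),(.75,2.5),(.76,2),(.77,2))])
E
```

```text
time: 23.95
tcp_pos: [0.5216, -0.537, 0.09]
eef_rot: [-0.087, 0.0, 0.996, -0.001]
wrist_force: [1.0, 0.0, -1.3]
grip_width: 0.0214
gripper_force: 60.0
[ 0.54  0.   -1.33]
[(np.int32(72), array([471.6,  89.6]), array([ 0.8118, -0.5023,  0.017 ])), (np.int32(148), array([488.3, 131.4]), array([ 0.7027, -0.5389,  0.017 ]))]
-0.001 0.001 -0.0 0.0015 -0.0023 0.0067 | tcp [ 0.519 -0.539  0.083] n 0.0 0.1
-0.001 -0.017 -0.0 -0.0074 -0.0023 0.0078 | tcp [ 0.528 -0.539  0.081] n 0.1 0.2
-0.001 -0.034 -0.0 -0.0164 -0.0023 0.009 | tcp [ 0.536 -0.539  0.078] n 0.2 0.4
-0.001 -0.052 -0.0 -0.0254 -0.0022 0.0101 | tcp [ 0.545 -0.539  0.075] n 0.3 0.5
-0.001 -0.069 -0.0 -0.0344 -0.0022 0.0113 | tcp [ 0.554 -0.539  0.073] n 0.5 0.7
-0.001 -0.087 -0.0 -0.0436 -0.0022 0.0125 | tcp [ 0.562 -0.539  0.07 ] n 0.6 0.9
-0.001 -0.104 -0.0 -0.0527 -0.0022 0.0137 | tcp [ 0.571 -0.539  0.067] n 0.7 1.1
-0.001 -0.121 -0.0 -0.0619 -0.0022 0.0149 | tcp [ 0.58  -0.539  0.064] n 0.8 1.3
-0.001 -0.13 -0.0 -0.0715 -0.0022 0.0146 | tcp [ 0.59  -0.539  0.063] n 0.9 1.5
-0.001 -0.139 -0.0 -0.081 -0.0022 0.0143 | tcp [ 0.599 -0.539  0.062] n 0.9 1.6
-0.001 -0.139 -0.0 -0.0909 -0.0022 0.0126 | tcp [ 0.609 -0.539  0.062] n 0.9 1.8
```

```bash
echo '[[0, 0, 0, 0.001, -0.0023, 0.006, 0], [0, -0.017, 0, -0.005, -0.0023, 0.0078, 0], [0, -0.034, 0, -0.0164, -0.0023, 0.009, 0], [0, -0.052, 0, -0.0254, -0.0022, 0.0101, 0], [0, -0.069, 0, -0.0344, -0.0022, 0.0113, 0], [0, -0.087, 0, -0.0436, -0.0022, 0.0125, 0], [0, -0.104, 0, -0.0527, -0.0022, 0.0137, 0], [0, -0.121, 0, -0.062, -0.0022, 0.0149, 0], [0, -0.13, 0, -0.0715, -0.0022, 0.0146, 0], [0, -0.139, 0, -0.081, -0.0022, 0.0143, 0]]' > mv.in && python3 jog.py mv.in
python3 - <<'E'
from h import *
i,k=shot("top","b17");print(blobs(i,k,(470,55,70,100),.017));print(manip.sense()["wrist_force"].round(1))
p,r=pose();print("lip",(p+r.apply(LIP)).round(4))
plan([wall(x,.0005,2) for x in(.77,.79,.81,.83,.85,.86,.87)])
E
```

```text
time: 25.2
tcp_pos: [0.5996, -0.5388, 0.0606]
eef_rot: [-0.017, -0.0, 1.0, -0.0]
wrist_force: [-1.3, 0.7, -0.1]
grip_width: 0.0216
gripper_force: 60.0
[(np.int32(72), array([471.7,  89.7]), array([ 0.8116, -0.5025,  0.017 ])), (np.int32(145), array([487.9, 106.3]), array([ 0.7675, -0.5413,  0.017 ]))]
[-0.2 -0.3 -0.6]
lip [ 7.617e-01 -5.384e-01 -2.000e-04]
-0.0 0.001 0.001 -0.0083 -0.0005 -0.0011 | tcp [ 0.609 -0.539  0.061] n 0.0 0.2
-0.0 0.001 0.001 -0.0283 -0.0005 -0.0018 | tcp [ 0.629 -0.539  0.061] n 0.0 0.6
-0.0 0.001 0.001 -0.0483 -0.0006 -0.0025 | tcp [ 0.649 -0.539  0.061] n 0.0 1.0
-0.0 0.001 0.001 -0.0683 -0.0006 -0.0032 | tcp [ 0.669 -0.539  0.061] n 0.0 1.4
-0.0 0.001 0.001 -0.0882 -0.0006 -0.0038 | tcp [ 0.689 -0.539  0.061] n 0.0 1.8
-0.0 0.001 0.001 -0.0982 -0.0006 -0.0042 | tcp [ 0.699 -0.539  0.061] n 0.0 2.0
-0.0 0.001 0.001 -0.1082 -0.0006 -0.0045 | tcp [ 0.709 -0.539  0.061] n 0.0 2.2
```

```bash
echo '[[0, 0, 0, -0.008, 0, -0.0005, 0], [0, 0, 0, -0.018, 0, -0.001, 0], [0, 0, 0, -0.028, 0, -0.0014, 0], [0, 0, 0, -0.038, 0, -0.0018, 0], [0, 0, 0, -0.048, 0, -0.0022, 0], [0, 0, 0, -0.058, 0, -0.0026, 0], [0, 0, 0, -0.068, 0, -0.003, 0], [0, 0, 0, -0.078, 0, -0.0033, 0], [0, 0, 0, -0.088, 0, -0.0037, 0], [0, 0, 0, -0.098, 0, -0.004, 0]]' > mv.in && python3 jog.py mv.in
python3 - <<'E'
from h import *
i,k=shot("top","b18");print(blobs(i,k,(470,55,70,100),.017));print(manip.sense()["wrist_force"].round(1))
p,r=pose();print("lip",(p+r.apply(LIP)).round(4))
plan([wall(x,.0005,2) for x in(.87,.88,.89,.895)]+[wall(x,z,q) for x,z,q in((.894,.003,0),(.894,.01,-4),(.894,.018,-8),(.893,.026,-12),(.892,.036,-16),(.89,.048,-20),(.87,.08,-22))]); print(manip.sense()["q"].round(2))
E
```

```text
time: 26.25
tcp_pos: [0.6977, -0.5385, 0.061]
eef_rot: [-0.018, -0.0, 1.0, 0.0]
wrist_force: [-1.2, -0.0, -1.0]
grip_width: 0.0219
gripper_force: 60.0
[(np.int32(145), array([487.1,  68.9]), array([ 0.8656, -0.5446,  0.017 ])), (np.int32(83), array([471.6,  89.7]), array([ 0.8114, -0.5022,  0.017 ]))]
[ 1.7  0.2 -1.1]
lip [ 8.600e-01 -5.379e-01  2.000e-04]
-0.0 -0.0 0.001 -0.01 -0.0009 -0.0006 | tcp [ 0.709 -0.539  0.061] n 0.0 0.2
-0.0 -0.0 0.001 -0.02 -0.0009 -0.001 | tcp [ 0.719 -0.539  0.061] n 0.0 0.4
-0.0 -0.0 0.001 -0.03 -0.001 -0.0013 | tcp [ 0.729 -0.539  0.061] n 0.0 0.6
-0.0 -0.0 0.001 -0.035 -0.001 -0.0015 | tcp [ 0.734 -0.539  0.061] n 0.0 0.7
-0.0 -0.035 0.001 -0.0321 -0.001 0.0017 | tcp [ 0.731 -0.539  0.058] n 0.2 0.6
-0.0 -0.105 0.001 -0.0288 -0.001 0.0064 | tcp [ 0.728 -0.539  0.053] n 0.7 0.6
-0.0 -0.175 0.001 -0.0263 -0.001 0.0102 | tcp [ 0.725 -0.539  0.05 ] n 1.2 0.6
0.0 -0.245 0.001 -0.0236 -0.0009 0.0141 | tcp [ 0.722 -0.539  0.046] n 1.6 0.6
0.0 -0.314 0.001 -0.0217 -0.0009 0.0162 | tcp [ 0.72  -0.539  0.044] n 2.1 0.5
0.0 -0.384 0.001 -0.0196 -0.0009 0.0163 | tcp [ 0.718 -0.539  0.044] n 2.6 0.5
0.0 -0.419 0.001 0.0011 -0.0009 -0.009 | tcp [ 0.698 -0.539  0.07 ] n 2.8 0.2
[-0.72  1.05  0.83 -0.02  1.29 -2.29]
```

```bash
echo '[[0, 0, 0, -0.007, 0, -0.0004, 0], [0, 0, 0, -0.014, 0, -0.0007, 0], [0, 0, 0, -0.02, 0, -0.001, 0], [0, 0, 0, -0.025, 0, -0.0012, 0], [0, 0, 0, -0.03, 0, -0.0014, 0], [0, 0, 0, -0.034, 0, -0.0016, 0], [0, 0, 0, -0.036, 0, -0.0016, 0], [0, 0, 0, -0.036, 0, -0.0016, 0]]' > mv.in && python3 jog.py mv.in
python3 - <<'E'
from h import *
i,k=shot("top","b19");print(blobs(i,k,(470,45,70,100),.017));print(manip.sense()["wrist_force"].round(1))
p,r=pose();print("lip",(p+r.apply(LIP)).round(4))
E
```

```text
time: 27.1
tcp_pos: [0.7331, -0.5386, 0.0613]
eef_rot: [-0.018, -0.0, 1.0, 0.0]
wrist_force: [-0.9, 0.3, -1.5]
grip_width: 0.0217
gripper_force: 60.0
[(np.int32(150), array([487.6,  62.3]), array([ 0.883 , -0.5469,  0.017 ])), (np.int32(32), array([471.1,  84. ]), array([ 0.8265, -0.5018,  0.017 ]))]
[-0.6  0.1 -1.2]
lip [ 8.939e-01 -5.386e-01  6.000e-04]
```

Run:
```python
from h import *
plan([wall(x,z,q) for x,z,q in((.898,.0005,2),(.898,.003,0),(.898,.008,-3),(.898,.014,-6),(.898,.02,-9),(.897,.027,-12),(.896,.037,-16),(.89,.05,-20),(.875,.075,-22),(.85,.11,-22))])
```

```text
0.0 -0.001 0.0 -0.0041 -0.0003 0.0001 | tcp [ 0.737 -0.539  0.061] n 0.0 0.1
0.0 -0.036 0.0 -0.0022 -0.0003 0.0033 | tcp [ 0.735 -0.539  0.058] n 0.2 0.1
0.0 -0.088 0.0 0.0003 -0.0003 0.007 | tcp [ 0.732 -0.539  0.054] n 0.6 0.1
0.0 -0.14 0.0 0.0024 -0.0003 0.0098 | tcp [ 0.73  -0.539  0.052] n 0.9 0.2
0.0 -0.193 0.0 0.0041 -0.0003 0.0127 | tcp [ 0.728 -0.539  0.049] n 1.3 0.3
0.0 -0.245 0.0 0.0063 -0.0003 0.0147 | tcp [ 0.726 -0.539  0.047] n 1.6 0.3
0.0 -0.315 0.0 0.0082 -0.0003 0.0167 | tcp [ 0.724 -0.539  0.045] n 2.1 0.4
0.0 -0.385 0.0 0.0143 -0.0003 0.016 | tcp [ 0.718 -0.539  0.046] n 2.6 0.4
0.0 -0.42 0.0 0.0298 -0.0003 -0.0025 | tcp [ 0.703 -0.539  0.065] n 2.8 0.6
0.0 -0.42 0.0 0.056 -0.0003 -0.0366 | tcp [ 0.678 -0.539  0.1  ] n 2.8 1.3
```

```bash
echo '[[0, 0, 0, -0.004, 0, 0, 0], [0, -0.036, 0, -0.0022, 0, 0.003, 0], [0, -0.088, 0, 0, 0, 0.0065, 0], [0, -0.14, 0, 0.0024, 0, 0.0095, 0], [0, -0.193, 0, 0.004, 0, 0.012, 0], [0, -0.245, 0, 0.006, 0, 0.0142, 0], [0, -0.315, 0, 0.008, 0, 0.016, 0], [0, -0.385, 0, 0.0143, 0, 0.0155, 0], [0, -0.42, 0, 0.03, 0, -0.0025, 0], [0, -0.42, 0, 0.056, 0, -0.037, 0]]' > mv.in && python3 jog.py mv.in
echo '[[0, 0, 0, 0, 0, 0, 0], [0, 0, 0, 0, 0, 0, 0]]' > mv.in && python3 jog.py mv.in
python3 - <<'E'
from h import *
i,k=shot("top","b20");print(blobs(i,k,(440,45,100,120),.1));print(manip.sense()["wrist_force"].round(1))
p,r=pose();print("lip, origin px",proj(k,[p+r.apply(LIP),p+r.apply(OFF-[0,0,.02]),p+r.apply(OFF+[.035,0,-.02])]).round(1))
E
```

```text
time: 28.15
tcp_pos: [0.6768, -0.5375, 0.0972]
eef_rot: [0.19, 0.0, 0.982, 0.002]
wrist_force: [0.4, -0.6, -1.9]
grip_width: 0.0219
gripper_force: 60.0
time: 28.35
tcp_pos: [0.6782, -0.5394, 0.102]
eef_rot: [0.192, 0.0, 0.981, -0.001]
wrist_force: [-0.8, -0.2, -2.4]
grip_width: 0.0217
gripper_force: 60.0
[(np.int32(179), array([449.6,  79. ]), array([ 0.8118, -0.4204,  0.1   ])), (np.int32(635), array([457.9,  97.7]), array([ 0.7656, -0.4378,  0.1   ])), (np.int32(167), array([504.9,  98. ]), array([ 0.7633, -0.5495,  0.1   ])), (np.int32(51), array([504.2, 120.5]), array([ 0.7086, -0.5449,  0.1   ]))]
[-0.5 -0.  -1.1]
lip, origin px [[500.   61.3]
 [501.1  85. ]
 [499.6  99.9]]
```

The nut is in the scoop at (505,98), against the predicted back wall. I'll carry it back to the dish.

Run:
```python
from h import *
p,_=pose()
a=p+[-.02,0,.13]; b=np.array([.53,-.35,.26])
plan([via(a,0,-22)]+[via(a+(b-a)*t,-45*t,-22) for t in(.2,.45,.7,.9,1)])
print(dish(-.04,.15,-22)[0])
```

```text
0.0 0.0 0.0 -0.0302 0.0 -0.128 | tcp [ 0.658 -0.539  0.23 ] n 0.0 2.6
0.059 0.0 0.146 -0.0086 0.0378 -0.1431 | tcp [ 0.633 -0.501  0.236] n 1.0 3.0
0.133 0.0 0.328 0.0184 0.0849 -0.162 | tcp [ 0.601 -0.454  0.244] n 2.4 3.7
0.206 0.0 0.51 0.0453 0.1321 -0.1809 | tcp [ 0.569 -0.407  0.251] n 3.7 4.6
0.265 0.0 0.655 0.0669 0.1698 -0.196 | tcp [ 0.543 -0.369  0.257] n 4.7 5.4
0.294 0.0 0.728 0.0777 0.1887 -0.2036 | tcp [ 0.53 -0.35  0.26] n 5.2 5.8
[0.599 0.024 0.14 ]
```

```bash
echo '[[0, 0, 0, -0.006, 0, -0.025, 0], [0, 0, 0, -0.013, 0, -0.055, 0], [0, 0, 0, -0.022, 0, -0.095, 0], [0, 0, 0, -0.03, 0, -0.128, 0], [0.05, 0, 0.13, -0.011, 0.033, -0.141, 0], [0.1, 0, 0.25, 0.007, 0.065, -0.154, 0], [0.15, 0, 0.37, 0.025, 0.096, -0.167, 0], [0.2, 0, 0.49, 0.043, 0.127, -0.179, 0], [0.25, 0, 0.61, 0.06, 0.158, -0.191, 0], [0.29, 0, 0.728, 0.0777, 0.1887, -0.2036, 0]]' > mv.in && python3 jog.py mv.in
python3 - <<'E'
from h import *
p,_=pose()
b=dish(-.05,.20,-22)[0]
plan([via(p+(b-p)*t,-45-38*t,-22) for t in(.06,.17,.3,.43,.56,.68,.79,.88,.95,1)])
E
```

```text
time: 29.4
tcp_pos: [0.5305, -0.3497, 0.2587]
eef_rot: [0.176, 0.374, 0.908, -0.07]
wrist_force: [0.7, 0.0, -1.0]
grip_width: 0.0215
gripper_force: 60.0
0.02 -0.003 0.039 0.0139 0.0192 -0.0011 | tcp [ 0.535 -0.327  0.255] n 0.3 0.5
0.047 -0.003 0.107 0.0395 0.0543 -0.003 | tcp [ 0.542 -0.284  0.247] n 0.8 1.3
0.079 -0.003 0.187 0.0697 0.0959 -0.0053 | tcp [ 0.551 -0.235  0.238] n 1.4 2.4
0.111 -0.004 0.267 0.1 0.1375 -0.0077 | tcp [ 0.56  -0.185  0.229] n 1.9 3.4
0.143 -0.004 0.347 0.1302 0.179 -0.01 | tcp [ 0.568 -0.135  0.22 ] n 2.5 4.4
0.173 -0.004 0.421 0.1581 0.2174 -0.0121 | tcp [ 0.576 -0.089  0.212] n 3.0 5.4
0.2 -0.004 0.488 0.1836 0.2525 -0.0141 | tcp [ 0.584 -0.047  0.204] n 3.5 6.3
0.223 -0.004 0.544 0.2046 0.2813 -0.0157 | tcp [ 0.59  -0.012  0.198] n 3.9 7.0
0.24 -0.004 0.587 0.2208 0.3037 -0.0169 | tcp [0.595 0.015 0.193] n 4.2 7.5
0.252 -0.004 0.618 0.2325 0.3197 -0.0178 | tcp [0.598 0.034 0.19 ] n 4.4 7.9
```

```bash
echo '[[0.02, 0, 0.039, 0.014, 0.019, -0.001, 0], [0.047, 0, 0.107, 0.0395, 0.054, -0.003, 0], [0.079, 0, 0.187, 0.0685, 0.094, -0.005, 0], [0.11, 0, 0.265, 0.097, 0.133, -0.0075, 0], [0.14, 0, 0.34, 0.125, 0.172, -0.0098, 0], [0.17, 0, 0.415, 0.153, 0.21, -0.012, 0], [0.2, 0, 0.488, 0.181, 0.248, -0.014, 0], [0.223, 0, 0.544, 0.204, 0.28, -0.0157, 0], [0.24, 0, 0.587, 0.22, 0.303, -0.017, 0], [0.252, 0, 0.618, 0.2325, 0.3197, -0.0178, 0]]' > mv.in && python3 jog.py mv.in
echo '[[0, 0, 0, 0, 0, 0, 0]]' > mv.in && python3 jog.py mv.in
python3 - <<'E'
from h import *
i,k=shot("top","b21");print(blobs(i,k,(285,110,140,90),.18))
p,r=pose();print("back px",proj(k,[p+r.apply(OFF+[.035,0,-.02]),p+r.apply(LIP)]).round(1))
plan([dish(u,z,q) for u,z,q in((-.05,.16,-18),(-.05,.13,-10),(-.045,.11,0),(-.04,.1,8),(-.04,.09,15),(-.04,.08,22),(-.04,.07,29),(-.04,.065,36),(-.04,.06,42))])
E
```

```text
time: 30.4
tcp_pos: [0.5973, 0.036, 0.1887]
eef_rot: [0.141, 0.649, 0.737, -0.126]
wrist_force: [0.3, -0.9, -2.1]
grip_width: 0.0216
gripper_force: 60.0
time: 30.5
tcp_pos: [0.5973, 0.0357, 0.1885]
eef_rot: [0.141, 0.648, 0.738, -0.126]
wrist_force: [0.4, -0.2, -2.2]
grip_width: 0.0215
gripper_force: 60.0
[(np.int32(255), array([298.4, 115.8]), array([ 0.7047, -0.0541,  0.18  ])), (np.int32(186), array([298.8, 167.5]), array([ 0.5879, -0.0531,  0.18  ]))]
back px [[295.9 158.4]
 [337.1 151.3]]
0.0 0.067 0.007 0.0102 0.0009 0.0251 | tcp [0.598 0.034 0.162] n 0.4 0.5
-0.0 0.207 0.007 0.0106 0.0009 0.0315 | tcp [0.598 0.032 0.156] n 1.4 0.7
-0.001 0.381 0.007 -0.004 0.0008 0.0275 | tcp [0.6   0.02  0.165] n 2.5 0.6
-0.002 0.521 0.007 -0.0217 0.0007 0.0215 | tcp [0.601 0.006 0.177] n 3.5 0.6
-0.002 0.643 0.007 -0.0345 0.0006 0.0178 | tcp [ 0.603 -0.004  0.185] n 4.3 0.8
-0.002 0.765 0.007 -0.0488 0.0005 0.0163 | tcp [ 0.604 -0.017  0.192] n 5.1 1.0
-0.003 0.887 0.007 -0.0643 0.0004 0.017 | tcp [ 0.606 -0.031  0.197] n 5.9 1.3
-0.003 1.009 0.007 -0.0825 0.0003 0.0155 | tcp [ 0.608 -0.047  0.205] n 6.7 1.7
-0.004 1.114 0.007 -0.0983 0.0002 0.0169 | tcp [ 0.61  -0.063  0.21 ] n 7.4 2.0
```

```bash
echo '[[0, 0.067, 0.007, 0.006, 0.001, 0.008, 0], [0, 0.14, 0.007, 0.005, 0.001, 0.013, 0], [0, 0.24, 0.007, 0.004, 0.001, 0.018, 0], [0, 0.381, 0.007, -0.004, 0.001, 0.022, 0], [0, 0.521, 0.007, -0.0217, 0.001, 0.021, 0], [0, 0.643, 0.007, -0.0345, 0.001, 0.0178, 0], [0, 0.765, 0.007, -0.049, 0, 0.0163, 0], [0, 0.887, 0.007, -0.064, 0, 0.017, 0], [0, 1.009, 0.007, -0.0825, 0, 0.0155, 0], [0, 1.114, 0.007, -0.098, 0, 0.017, 0]]' > mv.in && python3 jog.py mv.in
echo '[[0, 0, 0, 0, 0, 0, 0], [0, 0, 0, 0, 0, 0, 0], [0, 0, 0, 0, 0, 0, 0]]' > mv.in && python3 jog.py mv.in
python3 - <<'E'
from h import *
f=[]
for n in range(8): f.append(manip.sense()["wrist_force"]); manip.camera("top")
print(np.mean(f,0).round(2))
i,k=shot("top","b22");print(blobs(i,k,(285,122,140,75),.025))
p,r=pose(); plan([(p+[0,.0,.12],r)])
E
```

```text
time: 31.55
tcp_pos: [0.6091, -0.0665, 0.2118]
eef_rot: [-0.269, 0.62, 0.698, 0.239]
wrist_force: [0.8, 0.2, -1.4]
grip_width: 0.0216
gripper_force: 60.0
time: 31.85
tcp_pos: [0.6089, -0.0637, 0.2114]
eef_rot: [-0.268, 0.62, 0.699, 0.237]
wrist_force: [0.4, 0.1, -1.2]
grip_width: 0.0213
gripper_force: 60.0
[-0.01  0.02 -1.55]
[(np.int32(206), array([303.7, 152.1]), array([ 0.6541, -0.0716,  0.025 ]))]
0.0 0.0 0.0 0.0802 -0.0001 -0.0892 | tcp [ 0.609 -0.064  0.331] n 0.0 2.4
```

Run:
```python
from h import *
p,r=pose()
plan([(p+[0,0,.07],r),via((.53,0.0,.27),-90,20),via((.4384,.0428,.2),-98,0),via((.4384,.0428,.09),-98,0)])
```

```text
0.0 0.0 0.0 0.0468 -0.0001 -0.0521 | tcp [ 0.609 -0.064  0.281] n 0.0 1.4
-0.063 -0.383 0.103 0.0932 -0.071 0.0052 | tcp [0.53 0.   0.27] n 2.7 2.3
-0.096 -0.728 0.247 0.0861 -0.1567 0.0931 | tcp [0.438 0.043 0.2  ] n 5.2 4.0
-0.096 -0.728 0.247 0.0126 -0.1566 0.1749 | tcp [0.438 0.043 0.09 ] n 5.2 4.7
```

```bash
echo '[[0, 0, 0, 0.023, 0, -0.026, 0], [0, 0, 0, 0.047, 0, -0.052, 0], [-0.02, -0.13, 0.035, 0.062, -0.024, -0.033, 0], [-0.04, -0.26, 0.07, 0.078, -0.048, -0.014, 0], [-0.063, -0.383, 0.103, 0.093, -0.071, 0.005, 0], [-0.071, -0.47, 0.14, 0.091, -0.092, 0.027, 0], [-0.08, -0.56, 0.175, 0.09, -0.114, 0.049, 0], [-0.088, -0.64, 0.21, 0.088, -0.135, 0.071, 0], [-0.096, -0.728, 0.247, 0.086, -0.1567, 0.093, 0], [-0.096, -0.728, 0.247, 0.05, -0.1567, 0.134, 0]]' > mv.in && python3 jog.py mv.in
python3 - <<'E'
from h import *
i,k=shot("top","b23");print("dish",blobs(i,k,(285,125,140,70),.025))
s,ks=shot("scene","a23");print("pan",blobs(s,ks,(140,175,80,70),.125))
plan([via((.4384,.0428,.075),-98,0),via((.4384,.0428,.058),-98,0)])
E
```

```text
time: 33.3
tcp_pos: [0.4378, 0.045, 0.1522]
eef_rot: [0.003, 0.754, 0.657, 0.002]
wrist_force: [2.3, 0.1, -2.8]
grip_width: 0.0217
gripper_force: 60.0
dish [(np.int32(153), array([385.2, 165.8]), array([ 0.6167, -0.2742,  0.025 ]))]
pan [(np.int32(905), array([181.3, 220.6]), array([0.6187, 0.1874, 0.125 ]))]
-0.008 0.0 0.002 -0.0008 0.0033 0.0717 | tcp [0.438 0.043 0.075] n 0.1 1.4
-0.008 0.0 0.002 -0.0008 0.0034 0.0887 | tcp [0.438 0.043 0.058] n 0.1 1.8
```

```bash
echo '[[-0.008, 0, 0.002, 0, 0.003, 0.025, 0], [-0.008, 0, 0.002, 0, 0.003, 0.05, 0], [-0.008, 0, 0.002, 0, 0.003, 0.072, 0], [-0.008, 0, 0.002, 0, 0.003, 0.082, 0], [-0.008, 0, 0.002, 0, 0.003, 0.085, 0], [-0.008, 0, 0.002, 0, 0.003, 0.085, 0], [-0.008, 0, 0.002, 0, 0.003, 0.085, 0]]' > mv.in && python3 jog.py mv.in
python3 -c "
from h import *
plan([via((.4384,.0428,.0555),-98,0)])"
```

```text
time: 34.1
tcp_pos: [0.4419, 0.0426, 0.0659]
eef_rot: [0.003, 0.755, 0.655, 0.003]
wrist_force: [0.3, 0.0, -1.2]
grip_width: 0.0219
gripper_force: 60.0
0.009 -0.0 -0.002 -0.0003 -0.0036 0.0104 | tcp [0.438 0.043 0.056] n 0.1 0.2
```

```bash
echo '[[0.009, 0, -0.002, 0, -0.0036, 0.005, 0], [0.009, 0, -0.002, 0, -0.0036, 0.008, 0], [0.009, 0, -0.002, 0, -0.0036, 0.009, 0], [0.009, 0, -0.002, 0, -0.0036, 0.0095, 0], [0.009, 0, -0.002, 0, -0.0036, 0.0095, 0]]' > mv.in && python3 jog.py mv.in
echo '[[0, 0, 0, 0, 0, 0.0008, 0], [0, 0, 0, 0, 0, 0.0008, 0]]' > mv.in && python3 jog.py mv.in
python3 -c "
from h import *
plan([via((.4384,.0428,.055),-98,0)])"
```

```text
time: 34.6
tcp_pos: [0.4379, 0.0433, 0.0556]
eef_rot: [-0.0, 0.755, 0.656, -0.0]
wrist_force: [0.1, 2.8, 5.0]
grip_width: 0.0218
gripper_force: 60.0
time: 34.8
tcp_pos: [0.438, 0.0433, 0.055]
eef_rot: [-0.0, 0.755, 0.656, -0.0]
wrist_force: [-0.3, 4.2, 8.6]
grip_width: 0.0215
gripper_force: 60.0
-0.0 -0.0 0.0 -0.0005 0.0004 0.0 | tcp [0.438 0.043 0.055] n 0.0 0.0
```

```bash
echo '[[0, 0, 0, 0, 0, 0, 0.03], [0, 0, 0, 0, 0, 0, 0.04], [0, 0, 0, 0, 0, 0, 0.06], [0, 0, 0, 0, 0, 0, 0.06], [0, 0, 0, 0, 0, 0, 0.06], [0, 0, 0, 0, 0, 0, 0.06]]' > mv.in && python3 jog.py mv.in
echo '[[0, 0, 0, 0, 0, -0.02, 0.06], [0, 0, 0, 0, 0, -0.06, 0.06], [0, 0, 0, 0, 0, -0.1, 0.06], [0, 0, 0, 0, 0, -0.14, 0.06], [0, 0, 0, 0.03, 0, -0.18, 0.06], [0, 0, 0, 0.07, 0, -0.2, 0.06], [0, 0, 0, 0.11, 0, -0.2, 0.06], [0, 0, 0, 0.15, 0, -0.2, 0.06], [0, 0, 0, 0.2, 0, -0.2, 0.06], [0, 0, 0, 0.24, 0, -0.2, 0.06]]' > mv.in && python3 jog.py mv.in
python3 - <<'E'
from h import *
i,k=shot("top","b24");print("dish",blobs(i,k,(285,125,140,70),.025));print("pan",blobs(i,k,(155,115,85,85),.125))
s,ks=shot("scene","a24")
print("garlic",[(a,b,c) for a,b,c in blobs(i,k,(360,190,130,100),.025,lambda s:((s[...,0]>150)|(s[...,0]<12))&(s[...,1]>18)&(s[...,1]<90)&(s[...,2]>70),15)])
print("lemon",blobs(i,k,(350,220,80,60),.025,lambda s:(s[...,0]>22)&(s[...,0]<34)&(s[...,1]>150)))
for n in("b0","b24"):
  j,_=load(n);print(n,"handle",blobs(j,k,(225,215,60,40),.063,mn=60))
# scoop, salt & spoon unchanged: difference to the first picture
j,_=load("b0"); 
for nm,(x,y,w,h) in dict(salt=(252,135,20,22),spoon=(132,240,50,52),scoop=(278,218,55,50)).items(): 
  t=j[y:y+h,x:x+w]; r=cv2.matchTemplate(i[y-10:y+h+10,x-10:x+w+10],t,cv2.TM_CCOEFF_NORMED); print(nm,cv2.minMaxLoc(r)[1::2])
# dial pointer: darkest direction about the dial centre in the top picture
E
```

```text
time: 35.4
tcp_pos: [0.4378, 0.0431, 0.0546]
eef_rot: [-0.0, 0.755, 0.656, -0.0]
wrist_force: [-0.6, 1.0, 0.2]
grip_width: 0.059
gripper_force: 0.0
time: 36.4
tcp_pos: [0.4713, 0.2831, 0.2546]
eef_rot: [-0.0, 0.755, 0.656, -0.0]
wrist_force: [1.0, -0.6, 0.3]
grip_width: 0.0603
gripper_force: 0.0
dish [(np.int32(155), array([385.1, 165.8]), array([ 0.6165, -0.274 ,  0.025 ]))]
pan [(np.int32(659), array([205.8, 156.9]), array([0.6252, 0.1599, 0.125 ])), (np.int32(346), array([181. , 160.6]), array([0.6174, 0.2172, 0.125 ]))]
garlic [(np.int32(311), array([434.4, 232.6]), array([ 0.4485, -0.3897,  0.025 ]))]
lemon [(np.int32(421), array([377.7, 255.3]), array([ 0.3946, -0.2485,  0.025 ]))]
b0 handle [(np.int32(328), array([254. , 237.6]), array([0.44  , 0.0527, 0.063 ]))]
b24 handle [(np.int32(328), array([253.6, 237.3]), array([0.4406, 0.0535, 0.063 ]))]
salt (0.9972813129425049, (10, 10))
spoon (0.19609542191028595, (10, 10))
scoop (0.9444358944892883, (10, 10))
```

```bash
python3 -c "
from cell import manip
print(manip.sign_off())"
```

```text
the job is handed in; nothing more can be done
None
```

Handed in: six walnuts (about 108 g by wrist force, dial itself not read) are in the pan, the seventh is back in the dish and the scoop stands empty where it started, but a nut was knocked onto the worktop and, while I was fetching it, the garlic got pushed about 35 mm by the final pictures (limit 40 mm) and was not put back.

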